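# Feed a batch of blanks through the lathe's slide-gate hopper

### The arm

A 6-joint arm with a two-finger parallel gripper is mounted at the origin on the work surface. World frame = base frame: x ahead of the robot, y to its left, z up, the work surface at z = 0. Lengths are in m, angles in rad, forces in N, time in s.
With the tool pointing down it reaches from about 0.375 to 0.9 m from the base axis. Payload 3.1 kg.
Tool frame: the origin (TCP) lies at the very end of the fingers, on their centre line; the grasp point (between the pads) lies 19 mm behind it; z points along the fingers, y is the line along which they close (so a half turn about z gives the same grasp; the last joint's range is limited). The gripper opens to 87 mm and grips with 3 to 60 N. Pads are 19 mm wide; open, the fingers measure 117 mm over their backs; the gripper's body (75 mm by 190 mm) begins 51 mm behind the grasp point.
Start: joints at [1.036, 0.527, 1.433, -0, 1.181, -0.178], TCP at [0.218, 0.586, 0.192] pointing down, gripper open.
Joint ranges: [-3.08, 3.08], [-0.75, 2.2], [0.22, 2.44], [-1.43, 4.57], [0, 2.65], [-2.85, 2.85]. Speed limits (rad/s): [2.79, 2.79, 3.14, 3.14, 3.14, 3.14].

### API

Orientations are given as a unit quaternion [x, y, z, w].
In Python, from rig import robot gives the robot as it stands. The module is installed in compiled form; this text tells all that it offers.
- The arm moves only by the tool play_rows, never from a script. Its argument "steps" is one flat list of numbers, 5 for each row, row after row: the opening, from -1 (shut) to 1 (fully open), then the shift along the tool's x, y, z as a fraction of full scale, then the turn about the tool's z as a fraction of full scale. In form: [claw, tx, ty, tz, twist, claw, tx, ty, tz, twist, ...]. A call has exactly 10 rows; each row shifts and turns the commanded pose from where the row before left it, along the tool's axes as they then stand; what a row does not reach is not made up. Full scale, the value 1, is 0.03 m for a shift and 0.1 rad for a turn. A row lasts 1/10 s, in which the tool goes at most 50 mm and 8.59 degrees, less where a joint would pass 70% of its speed; a pose out of reach is approached as far as the arm can. A call with a number of a shift or a turn outside -1 to 1 is refused whole. A call with a gripper value outside its range is refused whole. The fingers move at their own pace and stop on an object; "grip_force" is the grip in N (left out, the last holds). Time passes only in rows, so rows that do not move let the fingers close, or fill a call up. It gives the time, the measured TCP pose, the force, the opening and the grip force at its end, in the units of the state.
- robot.get_obs(): the state, without advancing time (a new reading comes with each control period).
- robot.camera(name): name is "scene" or "top"; returns a dict with "image" (400x640x3 uint8, red, green, blue), "mtx" (3x3 intrinsics, pixels), "D" ([k1, k2, p1, p2, k3] as OpenCV has them; the pictures are not rectified), "rvec" (rotation vector, rad) and "tvec" (3), from world to camera coordinates, as OpenCV has them. Camera axes: x right, y down, z forward; pixel columns grow to the right and rows downward; lengths in m; the calibration is good to about 2 mm. A picture is of the moment at which its call begins. There is no depth.
- robot.hand_in(): hands the job in; it is judged then, once.
The state is a dict: "time": time; "q": joint angles; "joint_velocities": joint speeds; "joint_torque": joint torques, N m; "position": TCP position; "tool_rot": TCP orientation; "ft_force": force on the tool from outside, world axes, zero at the start; "moment": the same for the moment, N m; "grip_width": finger opening in m; "grip_force": force on a finger pad.
Only numpy, scipy, OpenCV 4.12 (cv2) and the standard library are available. Lean on these libraries where they do the work, as an engineer would, in place of code of your own. Each camera call takes 0.05 s, during which the arm holds its last target. There are 200 camera calls.

### The job

Start the next batch at the lathe feeder: first turn the counter's knob anticlockwise back to its zero stop, then load every loose brass blank from the bench into the open bay of the green hopper. Pull the hopper's yellow-handled gate only partway, so that the brass blanks drop into the blue tray but the steel reserve blanks under the clear cover stay up; push the gate fully shut, then press the green ready button all the way down and let go. Leave the other things on the bench alone.

Things in the scene. Friction and masses are not known exactly. Their poses are not given: they have to be found in the camera images.
- hopper: Green hopper on four legs, fixed; its +x wall is clear. Origin on the bench under its centre, z up. 112 mm along x, y -82..102 mm (legs to -94, 114), rim 235 mm up. Two vertical-walled bays: open bay (inside x -50..50, y 10..96 mm) and reserve bay (y -76..-10) under a fixed 4 mm clear cover; partition between. A slide gate, top 125 mm up, floors both. Blue tray below the open bay.
- bay_mouth (a point): Centre of the open top of the open bay, level with the rim, at y = 53 mm in the hopper's frame (235 mm up, 110 mm above the gate). Axes as the hopper's.
- tray_floor (a point): Centre of the floor of the fixed blue tray that stands under the open bay and catches what drops: 6 mm above the bench, at y = 49 mm in the hopper's frame, axes as the hopper's. Inside 150 mm along x, 160 along y, walls reach 90 mm above the bench (blue below, clear above), 45 mm on the -y side.
- gate (a joint): Opening of the slide gate in m: 0 shut, grows as it is pulled along the hopper's -y, to 0.18. Stays where left (friction 3 N plus drag of blanks on it). The open bay opens from 0.006, wholly at 0.092; past 0.112 the reserve bay begins to open: never go past 0.125. A red line across the gate comes level with the hopper's outer end wall at 0.098.
- gate_grip (a point): Grip point of the gate's yellow handle, an upright plate 12 mm thick along the hopper's y, 50 mm wide along its x, reaching from 125 to 177 mm above the bench; the point is 155 mm up and moves with the gate. Shut, it is 75 mm outside the hopper's end wall, at y = -157 mm in the hopper's frame; the gate's plate (top 125 mm up) runs under it.
- counter_knob (a joint): Angle of the counter's reset knob in rad: 0 at its zero stop, growing clockwise as seen from above; it starts between 1.0 and 2.4, so turn it anticlockwise. It stays where it is left (friction about 0.04 N m).
- counter_knob_grip (a point): Grip point of the black bar knob on a fixed grey counter box (84 x 110 x 55 mm): on the knob's axis, 92 mm above the bench. The bar is 42 mm long along this point's x axis (turns with it), 14 mm thick along its y, and reaches from 67 to 99 mm above the bench. At zero the white line on top points to the red tick on the box.
- ready_button (a joint): Travel of the green push button in m: 0 up, 0.006 fully down; springs back; fully down takes about 4 N.
- ready_button_top (a point): Top centre of the green button (32 mm in diameter) on a bolted steel box 84 x 84 x 55 mm; 73 mm above the bench when up. It is pressed straight down.
- blank1: Loose brass blank, 70 mm long: a square body 30 x 30 x 56 mm with a round spigot 22 mm in diameter and 14 mm long on its +x end; about 0.45 kg, oiled (slippery on other metal). Origin at the middle of its length, on its axis; x runs along its length. Starts lying flat on the bench. Two to four of the blanks are present (None if absent).
- blank2: Loose brass blank, 70 mm long: a square body 30 x 30 x 56 mm with a round spigot 22 mm in diameter and 14 mm long on its +x end; about 0.45 kg, oiled (slippery on other metal). Origin at the middle of its length, on its axis; x runs along its length. Starts lying flat on the bench. Two to four of the blanks are present (None if absent).
- blank3: Loose brass blank, 70 mm long: a square body 30 x 30 x 56 mm with a round spigot 22 mm in diameter and 14 mm long on its +x end; about 0.45 kg, oiled (slippery on other metal). Origin at the middle of its length, on its axis; x runs along its length. Starts lying flat on the bench. Two to four of the blanks are present (None if absent).
- blank4: Loose brass blank, 70 mm long: a square body 30 x 30 x 56 mm with a round spigot 22 mm in diameter and 14 mm long on its +x end; about 0.45 kg, oiled (slippery on other metal). Origin at the middle of its length, on its axis; x runs along its length. Starts lying flat on the bench. Two to four of the blanks are present (None if absent).
- reserve1: Dark steel reserve blank, same shape and size as the brass ones, lying in the covered reserve bay of the hopper. It must stay there. Origin at mid length on its axis.
- reserve2: Dark steel reserve blank, same shape and size as the brass ones, lying in the covered reserve bay of the hopper. It must stay there. Origin at mid length on its axis.
- tool_post: Bystander: grey cast-iron tool post, 75 x 75 mm and about 100 mm tall, 2.2 kg. Origin at the centre of its underside. Leave it alone.
- live_center: Bystander: brass live center lying along its x, 128 mm long, 44 mm thick. Origin under its middle. Leave it alone.
- chuck_key: Bystander: steel chuck key lying flat, a 120 mm shank along x from x = -30 mm and a red cross grip 130 mm long along y, 22 mm high. Leave it alone.
- collet1: Bystander: aluminium collet standing upright, 40 mm in diameter, 64 mm tall. Origin under it. Leave it alone.
- collet2: Bystander: a second collet, the same. Leave it alone.
Not all that is in view belongs to the job. What is shaped like the blank1 but red or turquoise is not meant.

How it is judged:
By the outcome, as a careful person would: the job done as asked, in the order asked, and still so for the second after the job is handed in, with the robot touching nothing.
Of blank1, blank2, blank3, blank4 only 2 to 4 are there at a start; the rules pass over those that are not, and their reading is None.
At some moment in a run one of blank1, blank2, blank3, blank4 may be knocked a few centimetres aside while the robot is not near it.
Once in a run the grip may slacken for a moment while it holds something.
It also fails if it takes over 210 s, if anything falls off the work surface, if the arm or the gripper's body presses on something with over 40 N, if the wrist force passes 120 N, or if a joint passes its speed limit or range.

## Working session

There is one attempt and no reset: what is moved stays moved. The work goes in short steps, Python scripts to look and compute and a tool call to move; the robot and the scene stay as the last step left them, time stands still between calls to the robot, and variables do not carry over. Pictures are saved under pics/ and viewed, at most 14 in all, crops included, and the job is handed in when it is done.

Besides the shell and the picture viewer there is one more tool, called after "Request:" in YAML: its name, and indented under it one key for each argument. play_rows: Moves the arm, as the interface text tells. Shift numbers are shares of 0.03 m and turn numbers shares of 0.1 rad, none past 1 either way. Its arguments: {"type":"object","properties":{"steps":{"type":"array"},"grip_force":{"type":"number"}},"required":["steps"]}

```bash
mkdir -p pics; cat > h.py <<'E'
import numpy as np, cv2
from scipy.spatial.transform import Rotation as R
from rig import robot
def shot(n,f=None):
    c=robot.camera(n)
    if f: cv2.imwrite('pics/'+f,c['image'][:,:,::-1])
    return c
def ray(c,px):
    u=cv2.undistortPoints(np.array(px,float).reshape(-1,1,2),c['mtx'],np.array(c['D']))[:,0]
    Rm=cv2.Rodrigues(np.array(c['rvec'],float))[0]; t=np.array(c['tvec'],float).ravel()
    return -Rm.T@t, np.c_[u,np.ones(len(u))]@Rm
def atz(c,px,z):
    o,d=ray(c,px); return o+d*((z-o[2])/d[:,2])[:,None]
def proj(c,P):
    return cv2.projectPoints(np.array(P,float).reshape(-1,1,3),np.array(c['rvec'],float),np.array(c['tvec'],float),c['mtx'],np.array(c['D']))[0][:,0]
E
python3 - <<'E'
from h import *
for n in('top','scene'):
    c=shot(n,n+'0.png'); print(n,ray(c,[[320,200]]),c['mtx'][0,0])
o=robot.get_obs();print(o['position'],o['tool_rot'],o['time'],R.from_quat(o['tool_rot']).as_matrix())
E
```

```text
top (array([ 0.3043797 , -0.03861729,  1.51950174]), array([[ 0.17884744,  0.00996402, -0.98384364]])) 451.51045649832133
scene (array([ 0.7985645 , -0.50859181,  0.86700468]), array([[-0.26487719,  0.55346027, -0.78987947]])) 368.3049401604607
[0.21729277 0.5852324  0.19115832] [ 1.76941418e-01  9.84220888e-01 -9.26065544e-04 -3.46444868e-04] 0.1 [[-9.37383229e-01  3.48298237e-01 -1.00967525e-03]
 [ 3.48299521e-01  9.37381754e-01 -1.70030521e-03]
 [ 3.54237850e-04 -1.94550700e-03 -9.99998045e-01]]
```

View pics/top0.png

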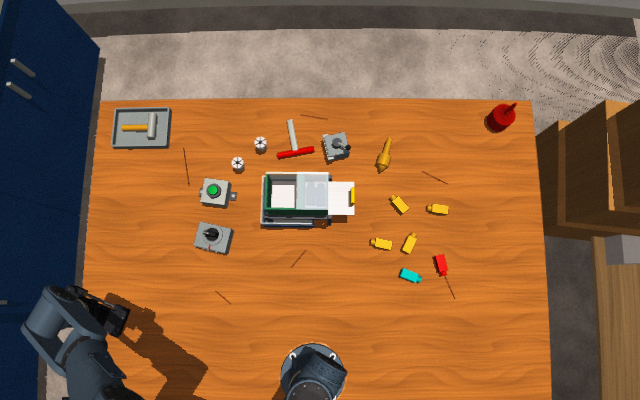

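View pics/scene0.png

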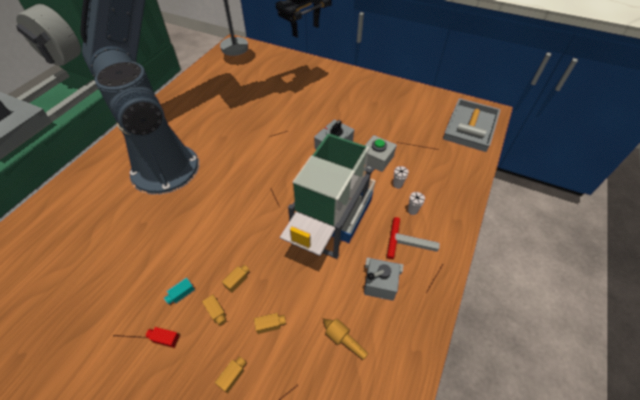

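Top view: hopper at about (297,198) with its handle at (352,196), knob (212,235), button (213,190), and four brass blanks at (399,204), (439,209), (381,244), (409,243). I'll zoom in.

```bash
python3 - <<'E'
from h import *
im=cv2.imread('pics/top0.png')
a=cv2.resize(im[165:265,185:365],None,fx=4.4,fy=4.4,interpolation=cv2.INTER_CUBIC)[:440,:792]
cv2.imwrite('pics/ca.png',a)
c=shot('top'); s=shot('scene')
# blanks
def blanks(c):
    hsv=cv2.cvtColor(c['image'],cv2.COLOR_RGB2HSV)
    m=cv2.inRange(hsv,(20,150,110),(32,255,255))
    n,l,st,ce=cv2.connectedComponentsWithStats(m)
    for i in range(1,n):
        if st[i,4]>40:
            ys,xs=np.where(l==i); 
            r=cv2.minAreaRect(np.c_[xs,ys].astype(np.float32))
            b=cv2.boxPoints(r); w=atz(c,b,.03); print(st[i,4],ce[i].round(1),atz(c,[ce[i]],.025)[0].round(3),'sides',np.linalg.norm(w[0]-w[1]).round(3),np.linalg.norm(w[1]-w[2]).round(3))
blanks(c);blanks(s)
E
```

```text
57 [385.3 154.4] [ 0.736 -0.248  0.025] sides 0.09 0.016
62 [352.5 194.7] [ 0.594 -0.133  0.025] sides 0.01 0.051
141 [399.9 203.9] [ 0.563 -0.293  0.025] sides 0.028 0.066
128 [439.6 208.4] [ 0.548 -0.427  0.025] sides 0.027 0.054
145 [409.4 243.6] [ 0.429 -0.321  0.025] sides 0.065 0.028
147 [382.5 243.3] [ 0.431 -0.231  0.025] sides 0.028 0.067
233 [299.8 236.4] [ 0.521 -0.054  0.025] sides 0.038 0.064
```

View pics/ca.png

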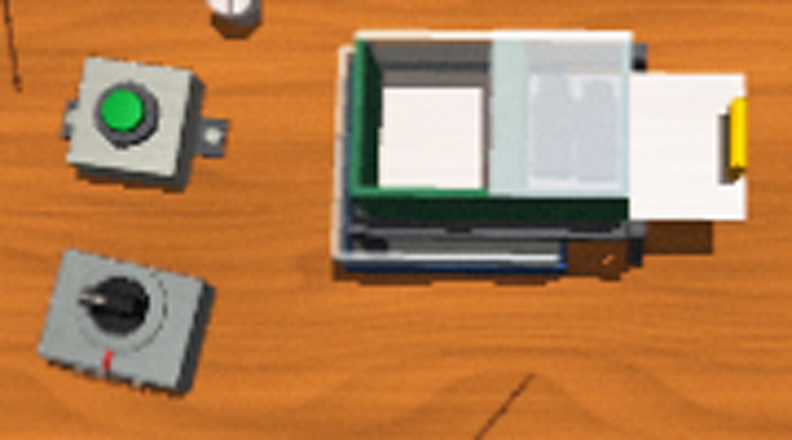

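Top crop: button centre at crop (125,112), knob about (119,303) with its white line pointing left and red tick at (108,360), rim corners (355,33), (632,33), (628,195), (350,193), handle top (738,140). A closer knob view from both cameras will help.

```bash
python3 - <<'E'
from h import *
t=cv2.imread('pics/top0.png');s=cv2.imread('pics/scene0.png')
a=cv2.resize(t[215:260,187:242],(396,324),interpolation=cv2.INTER_CUBIC) #7.2x
b=cv2.resize(s[115:170,310:400],(396,242),interpolation=cv2.INTER_CUBIC) #4.4x
d=cv2.resize(s[130:265,280:380],(400,540),interpolation=cv2.INTER_CUBIC) #4x
L=np.vstack([a,b]);L=L[:566];D=np.zeros((L.shape[0],400,3),np.uint8);D[:540]=d
cv2.imwrite('pics/cb.png',np.hstack([L,D]))
E
```

```text
(no output)
```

View pics/cb.png

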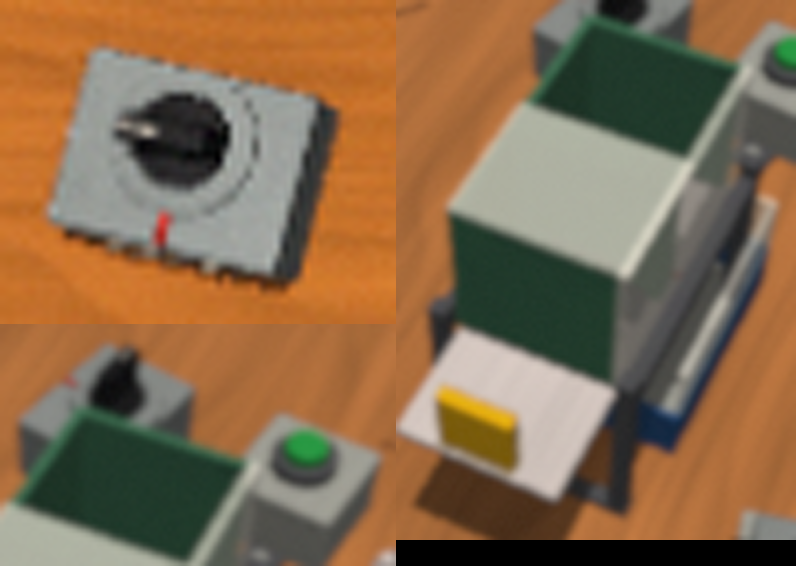

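Knob disc at top-view px (212.0,234.6), its line pointing left (about 9 o'clock) with the tick at 6 o'clock, about 1.5 rad to turn. Button in scene view at (379.8,142.5), and the hopper rim corners are readable in both views. Next: least-squares fits.

```bash
cat >> h.py <<'E'
from scipy.optimize import least_squares
def blanks(c,lo=(19,110,90),hi=(34,255,255)):
    hsv=cv2.cvtColor(c['image'],cv2.COLOR_RGB2HSV)
    m=cv2.inRange(hsv,lo,hi)
    n,l,st,ce=cv2.connectedComponentsWithStats(m); out=[]
    for i in range(1,n):
        if st[i,4]>60:
            ys,xs=np.where(l==i); out.append(np.c_[xs,ys].astype(np.float32))
    return out
E
python3 - <<'E'
from h import *
t=shot('top');s=shot('scene')
P=np.array([[.056,.102],[.056,-.082],[-.056,-.082],[-.056,.102]])
tp=np.array([[265.7,172.5],[328.6,172.5],[327.8,209.3],[264.5,209]])
sp=np.array([[366,147],[336,198.8],[293.5,182],[329.8,134.5]])
def W(p,P,z):
    c,si=np.cos(p[2]),np.sin(p[2]); return np.c_[p[0]+c*P[:,0]-si*P[:,1],p[1]+si*P[:,0]+c*P[:,1],np.full(len(P),z)]
f=lambda p:np.r_[proj(t,W(p,P,.235))-tp,proj(s,W(p,P,.235))-sp].ravel()
r=least_squares(f,[.6,0,0],loss='soft_l1');print('hopper',r.x.round(4),r.fun.round(1))
p=r.x
for nm,q,z in(('handletop',[0,-.157],.177),('mouth',[0,.053],.235),('grip',[0,-.157],.155)):
    w=W(p,np.array([q]),z);print(nm,w.round(4),proj(t,w),proj(s,w))
print('button',atz(t,[[213.4,190.5]],.073),atz(s,[[379.8,142.5]],.073))
print('knob disc',atz(t,[[212.,234.6]],.064),'scene knob top',atz(s,[[338.4,120.9]],.099))
q=[[187+a/7.2,215+b/7.2] for a,b in((95,50),(325,95),(275,275),(50,215))]
print('box',atz(t,q,.055).round(4).tolist())
print('tick',atz(t,[[187+163/7.2,215+228/7.2]],.055),'line tip/in',atz(t,[[187+120/7.2,215+129/7.2],[187+152/7.2,215+130/7.2]],.099))
for c in(t,s):
  for b in blanks(c):
    w=atz(c,b,.02)[:,:2];m=w.mean(0);v=np.linalg.svd(w-m,full_matrices=False)[2][0];print(len(b),b.mean(0),m.round(4),'ang',np.degrees(np.arctan2(v[1],v[0])).round(1),'ext',np.ptp((w-m)@v).round(3),np.ptp((w-m)@[-v[1],v[0]]).round(3))
E
```

```text
hopper [ 0.565   0.033  -0.0151] [ 0.  -1.  -0.2 -0.  -0.   1.  -0.4  0.2  2.9 -0.1  0.9  1.3 -1.6  0.4
 -2.2 -1.6]
handletop [[ 0.5627 -0.124   0.177 ]] [[352.70816684 195.43416865]] [[298.89165067 230.81322579]]
mouth [[0.5658 0.086  0.235 ]] [[281.6678522  190.46587652]] [[339.59486198 152.31683406]]
grip [[ 0.5627 -0.124   0.155 ]] [[352.2669199  196.78462018]] [[299.30546794 236.09769033]]
button [[0.59844568 0.32777233 0.073     ]] [[0.60080802 0.33137622 0.073     ]]
knob disc [[0.45352661 0.32799736 0.064     ]] scene knob top [[0.45570478 0.34002018 0.099     ]]
box [[0.4961, 0.3718, 0.055], [0.476, 0.2641, 0.055], [0.394, 0.2841, 0.055], [0.4202, 0.3891, 0.055]]
tick [[0.41480022 0.33642884 0.055     ]] line tip/in [[0.45512175 0.34643869 0.099     ]
 [0.45478453 0.33199331 0.099     ]]
94 [133.62766 126.38298] [0.8438 0.646 ] ang -90.5 ext 0.098 0.012
144 [385.52084 153.68056] [ 0.7399 -0.2489] ang 164.3 ext 0.092 0.031
80 [352.1625 195.925 ] [ 0.5912 -0.1321] ang 176.4 ext 0.063 0.015
151 [399.56955 203.61589] [ 0.5651 -0.2923] ang -138.7 ext 0.067 0.029
150 [438.54    208.32666] [ 0.549  -0.4248] ang -98.4 ext 0.068 0.029
166 [409.43375 243.03012] [ 0.4319 -0.3219] ang 153.6 ext 0.068 0.03
156 [382.19873 243.27563] [ 0.4311 -0.2307] ang -102.9 ext 0.069 0.029
266 [300.03384 236.48495] [ 0.5202 -0.0512] ang -19.0 ext 0.079 0.046
```

```bash
cat >> h.py <<'E'
def go(x,y,z,yaw=None):
    "units: turn first, then shift in tool axes; yaw=world angle (deg) of tool y, taken mod 180"
    o=robot.get_obs(); M=R.from_quat(o['tool_rot']).as_matrix(); a=np.degrees(np.arctan2(M[1,1],M[0,1]))
    q1=np.degrees(np.arctan2(y,x))
    if yaw is not None:
        opts=[(abs(q1-w),w) for w in (yaw-360,yaw-180,yaw,yaw+180,yaw+360) ]; w=min(opts)[1]
        cur=np.degrees(o['q'][0]-o['q'][5])
        tw=-np.radians(w-cur); M2=M@R.from_euler('z',tw).as_matrix()
    else: tw=0;M2=M;w=a
    d=M2.T@(np.array([x,y,z])-o['position'])
    print('t',round(o['time'],1),'pos',np.round(o['position'],4),'yaw',a.round(1),'tilt',M[:,2].round(3),'w',round(o['grip_width'],4),'gf',round(o['grip_force'],1),'F',np.round(o['ft_force'],1))
    print('twist units',round(tw/.1,2),'q6end',round(q1-w,1),'shift units',np.round(d/.03,2))
E
python3 - <<'E'
from h import *
go(.4545,.327,.15,-1)
E
```

```text
t 0.3 pos [0.2175 0.5856 0.1917] yaw 69.6 tilt [-0.    -0.001 -1.   ] w 0.087 gf 0.0 F [ 0.7 -0.2 -0.2]
twist units 12.32 q6end 36.7 shift units [-8.48  8.05  1.39]
```

Request:
play_rows:
  steps: [1,0,0,0,1,1,0,0,0,1,1,0,0,0,1,1,0,0,0,1,1,0,0,0,1,1,0,0,0,1,1,0,0,0,1,1,0,0,0,1,1,0,0,0,1,1,0,0,0,1]

```text
time: 1.3
position: [0.2176, 0.5858, 0.192]
tool_rot: [0.629, 0.778, -0.0, 0.0]
ft_force: [-0.2, 0.0, -0.0]
grip_width: 0.0872
grip_force: 0.0
```

Request:
play_rows:
  steps: [1,0,0,0,0.8,1,0,0,0,0.8,1,0,0,0,0.7,0.2,-0.6,0.6,0,0,0.2,-0.8,0.75,0,0,0.2,-0.8,0.75,0,0,0.2,-0.8,0.75,0,0,0.2,-0.8,0.75,0,0,0.2,-0.8,0.75,0,0,0.2,-0.8,0.75,0,0]

```text
time: 2.3
position: [0.369, 0.4205, 0.1921]
tool_rot: [0.712, 0.702, 0.0, 0.0]
ft_force: [0.1, 0.1, 0.0]
grip_width: 0.0527
grip_force: 0.0
```

Request:
play_rows:
  steps: [0.2,-0.8,0.75,0.3,0,0.2,-0.8,0.75,0.3,0,0.2,-0.8,0.75,0.3,0,0.2,-0.7,0.7,0.3,0,0.2,0,0,0.2,0,0.2,0,0,0,0,0.2,0,0,0,0,0.2,0,0,0,0,0.2,0,0,0,0,0.2,0,0,0,0]

```text
time: 3.3
position: [0.455, 0.3279, 0.1504]
tool_rot: [0.712, 0.702, 0.0, 0.0]
ft_force: [0.6, 0.5, 0.5]
grip_width: 0.0521
grip_force: 0.0
```

```bash
python3 - <<'E'
from h import *
go(.4545,.327,.073,-1)
t=shot('top');im=t['image'][195:265,175:265,::-1]
cv2.imwrite('pics/k1.png',cv2.resize(im,None,fx=7,fy=7,interpolation=cv2.INTER_CUBIC))
E
```

```text
t 3.3 pos [0.455  0.3279 0.1504] yaw -0.8 tilt [ 0.001  0.    -1.   ] w 0.0521 gf 0.0 F [0.6 0.5 0.5]
twist units 0.04 q6end 36.7 shift units [-0.03 -0.02  2.58]
```

Request:
play_rows:
  steps: [0.2,0,0,0.6,0,0.2,0,0,0.6,0,0.2,0,0,0.6,0,0.2,0,0,0.5,0,0.2,0,0,0.2,0,0.2,0,0,0,0,-1,0,0,0,0,-1,0,0,0,0,-1,0,0,0,0,-1,0,0,0,0]
  grip_force: 20

```text
time: 4.35
position: [0.4557, 0.3274, 0.0757]
tool_rot: [0.712, 0.702, 0.001, 0.0]
ft_force: [-0.1, -0.0, -0.5]
grip_width: 0.028
grip_force: 0.0
```

Request:
play_rows:
  steps: [-1,0,0,0,0,-1,0,0,0,0,-1,0,0,0,0,-1,0,0,0,0,-1,0,0,0,0,-1,0,0,0,0,-1,0,0,0,-0.3,-1,0,0,0,-0.3,-1,0,0,0,-0.3,-1,0,0,0,-0.3]

```text
time: 5.35
position: [0.4553, 0.3272, 0.075]
tool_rot: [0.668, 0.744, -0.0, -0.0]
ft_force: [1.1, 0.2, -0.6]
grip_width: 0.0004
grip_force: 0.0
```

```bash
python3 - <<'E'
from h import *
t=shot('top');s=shot('scene')
a=cv2.resize(t['image'][195:265,170:265,::-1],(665,490)[:2],interpolation=cv2.INTER_CUBIC)
b=cv2.resize(s['image'][60:170,280:420,::-1],(560,440),interpolation=cv2.INTER_CUBIC)
cv2.imwrite('pics/k2.png',cv2.resize(np.hstack([a[:440,100:400],b]),(800,410)))
cv2.imwrite('pics/k2.png',np.hstack([cv2.resize(t['image'][205:260,185:240,::-1],(390,390),interpolation=cv2.INTER_CUBIC),cv2.resize(s['image'][80:170,300:390,::-1],(390,390),interpolation=cv2.INTER_CUBIC)]))
E
```

```text
(no output)
```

View pics/k2.png

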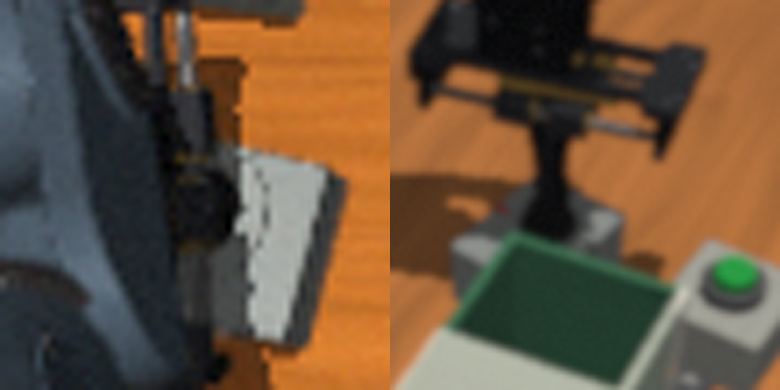

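The fingers closed to zero, so the bar was not between them. I'll lift off and look again.

Request:
play_rows:
  steps: [0.2,0,0,0,0,0.2,0,0,0,0,0.2,0,0,0,0,0.2,0,0,0,0,0.2,0,0,0,0,0.2,0,0,0,0,0.2,0,0,-0.8,0,0.2,0,0,-0.8,0,0.2,0,0,-0.8,0,0.2,0,0,-0.8,0]

```text
time: 6.45
position: [0.4551, 0.3272, 0.1719]
tool_rot: [0.669, 0.743, -0.0, -0.0]
ft_force: [0.1, 0.5, -0.0]
grip_width: 0.0519
grip_force: 0.0
```

Request:
play_rows:
  steps: [0.2,1,0,-0.2,0,0.2,1,0,-0.2,0,0.2,1,0,-0.2,0,0.2,1,0,0,0,0.2,1,0,0,0,0.2,1,0,0,0,0.2,1,0,0,0,0.2,0,0,0,0,0.2,0,0,0,0,0.2,0,0,0,0]

```text
time: 7.45
position: [0.4332, 0.535, 0.1887]
tool_rot: [0.669, 0.743, -0.001, 0.0]
ft_force: [0.5, 0.2, 0.2]
grip_width: 0.0522
grip_force: 0.0
```

```bash
python3 - <<'E'
from h import *
go(.4545,.327,.15)
t=shot('top','top1.png');s=shot('scene','scene1.png')
cv2.imwrite('pics/k3.png',np.hstack([cv2.resize(t['image'][215:260,187:242,::-1],(396,324),interpolation=cv2.INTER_CUBIC),cv2.resize(s['image'][110:160,310:372,::-1],(402,324),interpolation=cv2.INTER_CUBIC)]))
E
```

```text
t 7.5 pos [0.4332 0.535  0.1887] yaw 6.0 tilt [-0.001 -0.001 -1.   ] w 0.0522 gf 0.0 F [0.5 0.2 0.2]
twist units 0.0 q6end 29.7 shift units [-6.97 -0.02  1.3 ]
```

View pics/k3.png

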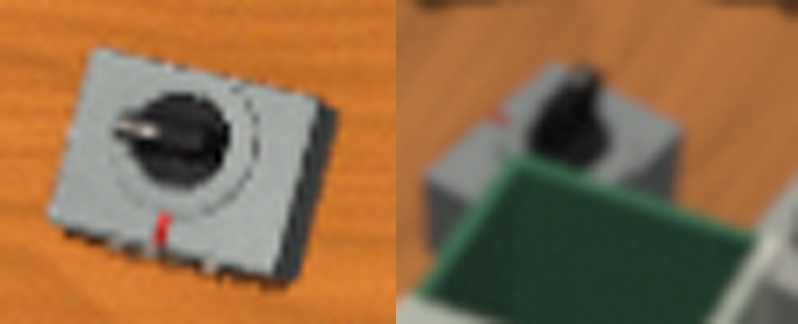

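Knob unchanged: its line still at crop (115–155,129), disc (180,140). I'll check whether the TCP projection agrees with where the fingers appear.

```bash
python3 - <<'E'
from h import *
t=shot('top');s=shot('scene');o=robot.get_obs();M=R.from_quat(o['tool_rot']).as_matrix();p=o['position']
P=[p, p+M@[0,.026,0],p-M@[0,.026,0],p-M@[0,0,.07]]
K=[[.4545,.328,.099],[.4545,.349,.099],[.4545,.307,.099],[.4545,.328,.06]]
ims=[]
for c,r in((t,(90,270,110,290)),(s,(0,180,250,430))):
    im=c['image'][:,:,::-1].copy();im=cv2.resize(im,None,fx=4,fy=4,interpolation=cv2.INTER_CUBIC)
    for q,col in ((P,(255,0,255)),(K,(255,255,0))):
        for u in proj(c,q): cv2.circle(im,tuple(int(v*4+1.5) for v in u),3,col,-1)
    ims.append(im[r[0]*4:r[1]*4,r[2]*4:r[3]*4])
cv2.imwrite('pics/k4.png',cv2.resize(np.hstack(ims),(800,400)))
E
```

```text
(no output)
```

View pics/k4.png

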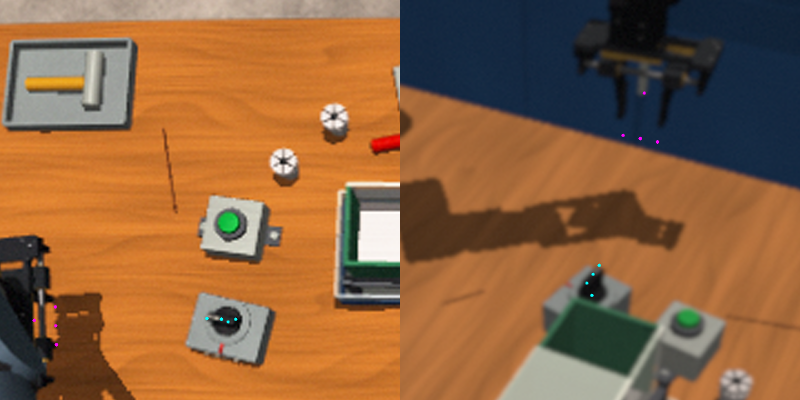

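Scene: the projected TCP (magenta) lies about 8 raw pixels below the real fingertips, while the knob points agree in both views. So the fingers are not where the reported pose puts them. I'll measure the offset with the top view.

```bash
python3 - <<'E'
from h import *
t=shot('top');s=shot('scene');o=robot.get_obs();M=R.from_quat(o['tool_rot']).as_matrix();p=o['position']
P=[p, p+M@[0,.026,0],p-M@[0,.026,0],p-M@[0,0,.07]]
ims=[]
for c,r in((t,(185,255,95,165)),(s,(0,70,320,390))):
    im=cv2.resize(c['image'][r[0]:r[1],r[2]:r[3],::-1],(399,399),interpolation=cv2.INTER_CUBIC);im=cv2.convertScaleAbs(im,alpha=1.8,beta=20)
    for u in proj(c,P): cv2.circle(im,(int((u[0]-r[2]+.5)*5.7),int((u[1]-r[0]+.5)*5.7)),3,(255,0,255),-1)
    ims.append(im)
cv2.imwrite('pics/k5.png',np.hstack(ims)); print(o['position'],o['q'],proj(t,P),proj(s,P))
E
```

```text
[0.43364349 0.53546789 0.1892551 ] [ 7.28320962e-01  6.19662908e-01  1.25967310e+00 -7.72994345e-05
  1.26225691e+00  6.24222023e-01] [[134.64186089 236.18822701]
 [134.38489562 227.68960614]
 [134.91770364 244.73805733]
 [124.81039682 233.70905178]] [[357.76196875  61.84552699]
 [365.45977504  63.32999142]
 [350.13737025  60.3754538 ]
 [359.6423442   41.41545842]]
```

View pics/k5.png

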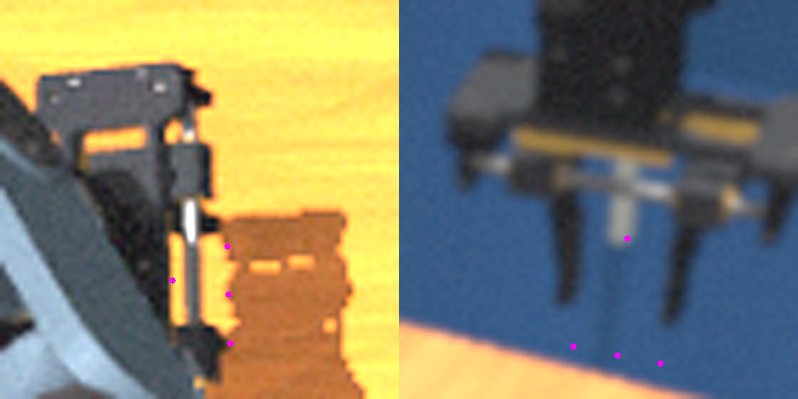

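Fingertip midpoint in the scene view is about 8 px (about 25 mm) higher than the reported TCP, which explains the miss. A gentle touch on bare bench here will calibrate it.

Request:
play_rows:
  steps: [0.2,0,0,0.7,0,0.2,0,0,0.7,0,0.2,0,0,0.7,0,0.2,0,0,0.7,0,0.2,0,0,0.7,0,0.2,0,0,0.7,0,0.2,0,0,0.7,0,0.2,0,0,0.6,0,0.2,0,0,0.4,0,0.2,0,0,0,0]

```text
time: 8.75
position: [0.4324, 0.5349, 0.0101]
tool_rot: [0.669, 0.743, -0.002, -0.0]
ft_force: [-1.2, 0.1, 0.1]
grip_width: 0.0523
grip_force: 0.0
```

Request:
play_rows:
  steps: [0.2,0,0,0.06,0,0.2,0,0,0.06,0,0.2,0,0,0.06,0,0.2,0,0,0.06,0,0.2,0,0,0,0,0.2,0,0,0,0,0.2,0,0,0,0,0.2,0,0,0,0,0.2,0,0,0,0,0.2,0,0,0,0]

```text
time: 9.75
position: [0.4333, 0.5361, 0.0049]
tool_rot: [0.669, 0.743, 0.0, -0.0]
ft_force: [0.2, -0.1, -0.1]
grip_width: 0.0525
grip_force: 0.0
```

Request:
play_rows:
  steps: [0.2,0,0,0.07,0,0.2,0,0,0.07,0,0.2,0,0,0.07,0,0.2,0,0,0.07,0,0.2,0,0,0,0,0.2,0,0,0,0,0.2,0,0,0,0,0.2,0,0,0,0,0.2,0,0,0,0,0.2,0,0,0,0]

```text
time: 10.75
position: [0.4333, 0.5361, -0.0035]
tool_rot: [0.669, 0.743, 0.0, -0.0]
ft_force: [0.0, 0.6, 0.9]
grip_width: 0.0521
grip_force: 0.0
```

```bash
python3 - <<'E'
from h import *
go(.4545,.327,.15)
t=shot('top');s=shot('scene');
r=(50,140,320,410);im=cv2.resize(s['image'][r[0]:r[1],r[2]:r[3],::-1],(540,540),interpolation=cv2.INTER_CUBIC);im=cv2.convertScaleAbs(im,alpha=1.6,beta=20)
p=robot.get_obs()['position']
for u in proj(s,[p,p*[1,1,0]]): cv2.circle(im,(int((u[0]-r[2]+.5)*6),int((u[1]-r[0]+.5)*6)),3,(255,0,255),-1)
cv2.imwrite('pics/k6.png',im)
E
```

```text
t 10.8 pos [ 0.4333  0.5361 -0.0035] yaw 6.0 tilt [ 0.  0. -1.] w 0.0521 gf 0.0 F [0.  0.6 0.9]
twist units 0.0 q6end 29.7 shift units [-7.01 -0.03 -5.12]
```

View pics/k6.png

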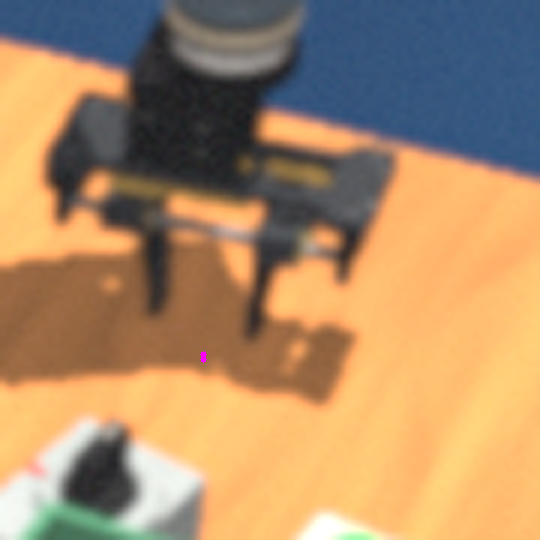

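The fingertips visibly hover above the bench (px (204,322) against projected contact at (204,357)), with no contact at reported z = −3.5 mm. I'll keep going down carefully.

Request:
play_rows:
  steps: [0.2,0,0,0.1,0,0.2,0,0,0.1,0,0.2,0,0,0.1,0,0.2,0,0,0.1,0,0.2,0,0,0,0,0.2,0,0,0,0,0.2,0,0,0,0,0.2,0,0,0,0,0.2,0,0,0,0,0.2,0,0,0,0]

```text
time: 11.85
position: [0.4334, 0.5361, -0.0154]
tool_rot: [0.669, 0.743, 0.0, 0.0]
ft_force: [-0.5, 0.1, 0.4]
grip_width: 0.0523
grip_force: 0.0
```

Request:
play_rows:
  steps: [0.2,0,0,0.05,0,0.2,0,0,0.05,0,0.2,0,0,0,0,0.2,0,0,0,0,0.2,0,0,0,0,0.2,0,0,0,0,0.2,0,0,0,0,0.2,0,0,0,0,0.2,0,0,0,0,0.2,0,0,0,0]

```text
time: 12.85
position: [0.4333, 0.5361, -0.0186]
tool_rot: [0.669, 0.743, -0.0, -0.0]
ft_force: [1.3, -0.0, 0.1]
grip_width: 0.0524
grip_force: 0.0
```

Request:
play_rows:
  steps: [0.2,0,0,0.05,0,0.2,0,0,0.05,0,0.2,0,0,0,0,0.2,0,0,0,0,0.2,0,0,0,0,0.2,0,0,0,0,0.2,0,0,0,0,0.2,0,0,0,0,0.2,0,0,0,0,0.2,0,0,0,0]

```text
time: 13.85
position: [0.4333, 0.5361, -0.0215]
tool_rot: [0.669, 0.743, -0.0, 0.0]
ft_force: [0.2, -0.3, -0.9]
grip_width: 0.0523
grip_force: 0.0
```

Request:
play_rows:
  steps: [0.2,0,0,0.05,0,0.2,0,0,0.05,0,0.2,0,0,0,0,0.2,0,0,0,0,0.2,0,0,0,0,0.2,0,0,0,0,0.2,0,0,0,0,0.2,0,0,0,0,0.2,0,0,0,0,0.2,0,0,0,0]

```text
time: 14.85
position: [0.4333, 0.5361, -0.0245]
tool_rot: [0.669, 0.743, 0.0, 0.0]
ft_force: [0.2, 0.8, -0.4]
grip_width: 0.0519
grip_force: 0.0
```

Request:
play_rows:
  steps: [0.2,0,0,0.05,0,0.2,0,0,0,0,0.2,0,0,0,0,0.2,0,0,0,0,0.2,0,0,0,0,0.2,0,0,0,0,0.2,0,0,0,0,0.2,0,0,0,0,0.2,0,0,0,0,0.2,0,0,0,0]

```text
time: 15.85
position: [0.4333, 0.5361, -0.026]
tool_rot: [0.669, 0.743, 0.0, 0.0]
ft_force: [0.6, 0.5, -0.8]
grip_width: 0.052
grip_force: 0.0
```

Request:
play_rows:
  steps: [0.2,0,0,0.05,0,0.2,0,0,0,0,0.2,0,0,0,0,0.2,0,0,0,0,0.2,0,0,0,0,0.2,0,0,0,0,0.2,0,0,0,0,0.2,0,0,0,0,0.2,0,0,0,0,0.2,0,0,0,0]

```text
time: 16.85
position: [0.4333, 0.5361, -0.0275]
tool_rot: [0.669, 0.743, -0.0, 0.0]
ft_force: [0.3, 0.4, 0.4]
grip_width: 0.0522
grip_force: 0.0
```

Request:
play_rows:
  steps: [0.2,0,0,0.05,0,0.2,0,0,0,0,0.2,0,0,0,0,0.2,0,0,0,0,0.2,0,0,0,0,0.2,0,0,0,0,0.2,0,0,0,0,0.2,0,0,0,0,0.2,0,0,0,0,0.2,0,0,0,0]

```text
time: 17.85
position: [0.4333, 0.5361, -0.0291]
tool_rot: [0.669, 0.743, -0.0, 0.0]
ft_force: [-0.4, -0.6, 0.1]
grip_width: 0.0526
grip_force: 0.0
```

```bash
python3 - <<'E'
from h import *
go(.4545,.327,.15)
s=shot('scene')
r=(50,140,320,410);im=cv2.resize(s['image'][r[0]:r[1],r[2]:r[3],::-1],(540,540),interpolation=cv2.INTER_CUBIC);im=cv2.convertScaleAbs(im,alpha=1.6,beta=20)
p=robot.get_obs()['position']
for u in proj(s,[p*[1,1,0]]): cv2.circle(im,(int((u[0]-r[2]+.5)*6),int((u[1]-r[0]+.5)*6)),3,(255,0,255),-1)
cv2.imwrite('pics/k7.png',im)
E
```

```text
t 17.9 pos [ 0.4333  0.5361 -0.0291] yaw 6.0 tilt [ 0. -0. -1.] w 0.0526 gf 0.0 F [-0.4 -0.6  0.1]
twist units 0.0 q6end 29.7 shift units [-7.01 -0.03 -5.97]
```

View pics/k7.png

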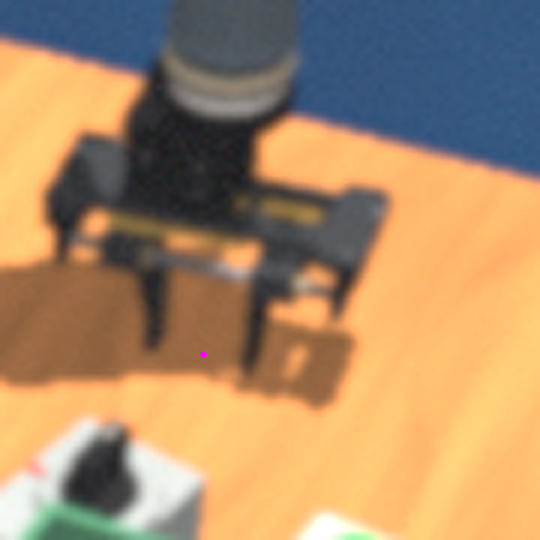

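Tips are now about level with the bench point (204,355). A little further should give contact.

Request:
play_rows:
  steps: [0.2,0,0,0.04,0,0.2,0,0,0,0,0.2,0,0,0,0,0.2,0,0,0,0,0.2,0,0,0,0,0.2,0,0,0,0,0.2,0,0,0,0,0.2,0,0,0,0,0.2,0,0,0,0,0.2,0,0,0,0]

```text
time: 18.9
position: [0.4334, 0.5362, -0.03]
tool_rot: [0.669, 0.743, 0.0, -0.0]
ft_force: [-0.7, -0.9, 4.7]
grip_width: 0.0522
grip_force: 2.2
```

Request:
play_rows:
  steps: [0.2,0,0,0.04,0,0.2,0,0,0,0,0.2,0,0,0,0,0.2,0,0,0,0,0.2,0,0,0,0,0.2,0,0,0,0,0.2,0,0,0,0,0.2,0,0,0,0,0.2,0,0,0,0,0.2,0,0,0,0]

```text
time: 19.9
position: [0.4335, 0.5363, -0.0301]
tool_rot: [0.669, 0.743, 0.0, 0.0]
ft_force: [-1.4, -1.3, 10.1]
grip_width: 0.0524
grip_force: 5.0
```

Contact at reported z = −0.0295, so the true fingertip is 29.5 mm above the reported TCP. I'll put that in the helper and retry the knob.

```bash
sed -i "s/    q1=np.degrees(np.arctan2(y,x))/    z-=.0295 # true tip is 29.5 mm above the reported TCP\n    q1=np.degrees(np.arctan2(y,x))/" h.py; python3 - <<'E'
from h import *
go(.4545,.327,.13,-1)
E
```

```text
t 19.9 pos [ 0.4335  0.5363 -0.0301] yaw 6.0 tilt [ 0.  0. -1.] w 0.0524 gf 5.0 F [-1.4 -1.3 10.1]
twist units 1.22 q6end 36.7 shift units [-6.96  0.82 -4.35]
```

Request:
play_rows:
  steps: [0.2,0,0,-0.8,0,0.2,0,0,-0.9,0,0.2,0,0,-0.9,0.6,0.2,0,0,-0.9,0.6,0.2,0,0,-0.9,0,0.2,-0.7,0.1,0,0,0.2,-0.8,0.1,0,0,0.2,-0.8,0.1,0,0,0.2,-0.8,0.1,0,0,0.2,-0.8,0.1,0,0]

```text
time: 20.9
position: [0.4461, 0.4176, 0.0998]
tool_rot: [0.712, 0.702, -0.001, -0.0]
ft_force: [0.2, 0.2, -0.8]
grip_width: 0.0525
grip_force: 0.0
```

Request:
play_rows:
  steps: [0.2,-0.8,0.1,0,0,0.2,-0.8,0.1,0,0,0.2,-0.8,0.1,0,0,0.2,-0.7,0,0,0,0.2,0,0,0,0,0.2,0,0,0.4,0,0.2,0,0,0.4,0,0.2,0,0,0.4,0,0.2,0,0,0,0,0.2,0,0,0,0]

```text
time: 21.9
position: [0.4536, 0.3261, 0.0636]
tool_rot: [0.712, 0.702, -0.001, -0.0]
ft_force: [-0.7, 0.1, -0.1]
grip_width: 0.0525
grip_force: 0.0
```

```bash
python3 - <<'E'
from h import *
go(.4545,.327,.074,-1)
E
```

```text
t 21.9 pos [0.4536 0.3261 0.0636] yaw -0.8 tilt [-0.002 -0.001 -1.   ] w 0.0525 gf 0.0 F [-0.7  0.1 -0.1]
twist units 0.03 q6end 36.7 shift units [0.03 0.03 0.64]
```

Request:
play_rows:
  steps: [0.2,0,0,0.3,0,0.2,0,0,0.3,0,0.2,0,0,0,0,-1,0,0,0,0,-1,0,0,0,0,-1,0,0,0,0,-1,0,0,0,0,-1,0,0,0,0,-1,0,0,0,0,-1,0,0,0,0]
  grip_force: 20

```text
time: 22.9
position: [0.4541, 0.3259, 0.0467]
tool_rot: [0.712, 0.702, 0.0, -0.0]
ft_force: [-1.2, 0.9, 1.5]
grip_width: 0.0136
grip_force: 20.0
```

Request:
play_rows:
  steps: [-1,0,0,0,0,-1,0,0,0,0,-1,0,0,0,0,-1,0,0,0,0,-1,0,0,0,0,-1,0,0,0,0,-1,0,0,0,0,-1,0,0,0,0,-1,0,0,0,-0.3,-1,0,0,0,-0.3]

```text
time: 23.9
position: [0.4544, 0.3259, 0.0467]
tool_rot: [0.69, 0.724, 0.0, 0.0]
ft_force: [-0.6, 2.0, 5.1]
grip_width: 0.0139
grip_force: 20.0
```

```bash
python3 - <<'E'
from h import *
o=robot.get_obs();go(.4545,.327,.074,-1);print(o['moment'])
E
```

```text
t 23.9 pos [0.4544 0.3259 0.0467] yaw 2.7 tilt [ 0.001  0.    -1.   ] w 0.0139 gf 20.0 F [-0.6  2.   5.1]
twist units 0.65 q6end 36.7 shift units [0.04 0.   0.07]
[ 0.08370813  0.21217465 -0.01758313]
```

Knob gripped (13.9 mm) and turning. Next, about 1.1 rad anticlockwise, then on to the stop slowly.

Request:
play_rows:
  steps: [-1,0,0,0,-0.7,-1,0,0,0,-0.7,-1,0,0,0,-0.7,-1,0,0,0,-0.7,-1,0,0,0,-0.7,-1,0,0,0,-0.7,-1,0,0,0,-0.7,-1,0,0,0,-0.7,-1,0,0,0,-0.7,-1,0,0,0,-0.7]

```text
time: 24.9
position: [0.4569, 0.3269, 0.0467]
tool_rot: [0.4, 0.917, 0.002, 0.002]
ft_force: [2.4, 2.6, 0.6]
grip_width: 0.0138
grip_force: 20.0
```

Request:
play_rows:
  steps: [-1,0,0,0,-0.6,-1,0,0,0,-0.6,-1,0,0,0,-0.6,-1,0,0,0,-0.6,-1,0,0,0,-0.6,-1,0,0,0,-0.6,-1,0,0,0,-0.4,-1,0,0,0,0,-1,0,0,0,0,-1,0,0,0,0]

```text
time: 25.9
position: [0.4579, 0.3282, 0.0468]
tool_rot: [0.211, 0.977, 0.003, 0.003]
ft_force: [3.3, 6.3, -0.5]
grip_width: 0.0139
grip_force: 20.0
```

```bash
python3 - <<'E'
from h import *
o=robot.get_obs();go(.4545,.327,.074,79);print(o['moment'],o['q'][5])
E
```

```text
t 25.9 pos [0.4579 0.3282 0.0468] yaw 65.6 tilt [ 0.007  0.005 -1.   ] w 0.0139 gf 20.0 F [ 3.3  6.3 -0.5]
twist units -2.32 q6end -43.3 shift units [ 0.1  -0.06  0.08]
[ 0.94363232 -0.43840968 -0.01671682] -0.7240490405235449
```

Request:
play_rows:
  steps: [-1,0,0,0,-0.3,-1,0,0,0,-0.3,-1,0,0,0,-0.3,-1,0,0,0,-0.3,-1,0,0,0,-0.3,-1,0,0,0,-0.3,-1,0,0,0,0,-1,0,0,0,0,-1,0,0,0,0,-1,0,0,0,0]

```text
time: 26.9
position: [0.4581, 0.3288, 0.0468]
tool_rot: [0.123, 0.992, 0.003, 0.004]
ft_force: [3.2, 7.5, -1.2]
grip_width: 0.0139
grip_force: 20.0
```

```bash
python3 - <<'E'
from h import *
o=robot.get_obs();go(.4545,.327,.074,79);print(o['moment'],o['q'][5])
E
```

```text
t 26.9 pos [0.4581 0.3288 0.0468] yaw 75.9 tilt [ 0.008  0.006 -1.   ] w 0.0139 gf 20.0 F [ 3.2  7.5 -1.2]
twist units -0.52 q6end -43.3 shift units [ 0.11 -0.08  0.08]
[ 1.34370915 -0.44908125  0.01494941] -0.9040432675144686
```

Request:
play_rows:
  steps: [-1,0,0,0,-0.2,-1,0,0,0,-0.2,-1,0,0,0,-0.2,-1,0,0,0,-0.2,-1,0,0,0,-0.2,-1,0,0,0,0,-1,0,0,0,0,-1,0,0,0,0,-1,0,0,0,0,-1,0,0,0,0]

```text
time: 27.9
position: [0.4584, 0.329, 0.0468]
tool_rot: [0.074, 0.997, 0.004, 0.004]
ft_force: [3.7, 7.6, -1.5]
grip_width: 0.0146
grip_force: 20.0
```

```bash
python3 - <<'E'
from h import *
o=robot.get_obs();go(.4545,.327,.074,79);print(o['moment'],o['q'][5])
E
```

```text
t 27.9 pos [0.4584 0.329  0.0468] yaw 81.5 tilt [ 0.008  0.007 -1.   ] w 0.0146 gf 20.0 F [ 3.7  7.6 -1.5]
twist units 0.46 q6end -43.3 shift units [ 0.12 -0.09  0.08]
[ 1.31364347 -0.57978877 -0.49103103] -1.0024747512830212
```

Moment jumped to −0.49 N·m at 81.5°: the knob is hard on its zero stop. Releasing and lifting.

Request:
play_rows:
  steps: [0.2,0,0,0,0,0.2,0,0,0,0,0.2,0,0,0,0,0.2,0,0,0,0,0.2,0,0,0,0,0.2,0,0,0,0,0.4,0,0,-0.5,0,0.4,0,0,-0.9,0,0.4,0,0,-0.9,0,0.4,0,0,-0.9,0]

```text
time: 28.9
position: [0.4538, 0.3255, 0.1434]
tool_rot: [0.073, 0.997, -0.0, -0.0]
ft_force: [0.1, 0.2, 0.1]
grip_width: 0.0607
grip_force: 0.0
```

Request:
play_rows:
  steps: [0.4,0,0,-0.9,0,0.4,0,0,-0.9,0,0.4,0,0,-0.9,0,0.4,0,0,-0.9,0,0.4,0,0,0,1,0.4,0,0,0,1,0.4,0,0,0,1,0.4,0,0,0,1,0.4,0,0,0,1,0.4,0,0,0,1]

```text
time: 29.9
position: [0.4538, 0.3255, 0.2504]
tool_rot: [0.366, 0.931, -0.0, -0.0]
ft_force: [-0.8, -0.2, -0.6]
grip_width: 0.0605
grip_force: 0.0
```

```bash
cat >> h.py <<'E'
def look():
    t=shot('top')
    for b in blanks(t):
        w=atz(t,b,.022)[:,:2];m=w.mean(0);v=np.linalg.svd(w-m,full_matrices=False)[2][0]
        if m[1]<-.15 and m[0]<.66: print('blank',m.round(4),'grip yaw',(np.degrees(np.arctan2(v[1],v[0]))+90).round(1)%180,len(b))
E
python3 - <<'E'
from h import *
look();go(.4311,-.2307,.20,-12.9)
E
```

```text
blank [ 0.5655 -0.2914] grip yaw 132.1 153
blank [ 0.5488 -0.4246] grip yaw 173.3 154
blank [ 0.4312 -0.3215] grip yaw 63.30000000000001 166
blank [ 0.431  -0.2303] grip yaw 166.7 158
t 29.9 pos [0.4538 0.3256 0.2504] yaw 46.9 tilt [-0. -0. -1.] w 0.0609 gf 0.0 F [0.2 0.3 0.6]
twist units 10.43 q6end -15.3 shift units [-18.24   3.4    2.67]
```

Request:
play_rows:
  steps: [0.5,0,0,0,1,0.5,0,0,0,1,0.5,0,0,0,1,0.5,0,0,0,1,0.5,0,0,0,1,0.5,0,0,0,1,0.5,0,0,0,1,0.5,0,0,0,1,0.5,0,0,0,1,0.5,0,0,0,1]

```text
time: 30.95
position: [0.4539, 0.3256, 0.2505]
tool_rot: [0.767, 0.642, -0.0, -0.0]
ft_force: [-0.3, -0.0, 0.1]
grip_width: 0.0649
grip_force: 0.0
```

Request:
play_rows:
  steps: [0.5,0,0,0,0.4,0.5,-0.8,0.2,0,0,0.5,-1,0.2,0,0,0.5,-1,0.2,0,0,0.5,-1,0.2,0,0,0.5,-1,0.2,0,0,0.5,-1,0.2,0,0,0.5,-1,0.2,0,0,0.5,-1,0.2,0,0,0.5,-1,0.2,0,0]

```text
time: 31.95
position: [0.4502, 0.0551, 0.2506]
tool_rot: [0.778, 0.628, -0.0, 0.0]
ft_force: [0.1, 0.1, -0.6]
grip_width: 0.0655
grip_force: 0.0
```

Request:
play_rows:
  steps: [0.5,-1,0.2,0,0,0.5,-1,0.2,0,0,0.5,-1,0.2,0,0,0.5,-1,0.2,0,0,0.5,-1,0.2,0,0,0.5,-1,0.2,0,0,0.5,-1,0.2,0.5,0,0.5,-1,0.2,0.7,0,0.5,-0.8,0,0.7,0,0.5,-0.6,0,0.7,0]

```text
time: 32.95
position: [0.4371, -0.2312, 0.1719]
tool_rot: [0.779, 0.627, -0.0, 0.0]
ft_force: [0.4, 0.2, 0.7]
grip_width: 0.0654
grip_force: 0.0
```

```bash
python3 - <<'E'
from h import *
go(.4310,-.2303,.003,-13.3)
E
```

```text
t 33.0 pos [ 0.4371 -0.2312  0.1719] yaw -12.3 tilt [ 0.001 -0.001 -1.   ] w 0.0654 gf 0.0 F [0.4 0.2 0.7]
twist units 0.18 q6end -14.8 shift units [-0.01 -0.21  6.61]
```

Request:
play_rows:
  steps: [0.5,0,-0.2,0.7,0.2,0.5,0,0,0.8,0,0.5,0,0,0.8,0,0.5,0,0,0.8,0,0.5,0,0,0.8,0,0.5,0,0,0.8,0,0.5,0,0,0.8,0,0.5,0,0,0.6,0,0.5,0,0,0.4,0,0.5,0,0,0,0]
  grip_force: 40

```text
time: 33.95
position: [0.4307, -0.2276, -0.0237]
tool_rot: [0.785, 0.62, -0.0, -0.001]
ft_force: [-0.2, 0.6, 0.4]
grip_width: 0.0653
grip_force: 0.0
```

Request:
play_rows:
  steps: [-1,0,0,0,0,-1,0,0,0,0,-1,0,0,0,0,-1,0,0,0,0,-1,0,0,0,0,-1,0,0,0,0,-1,0,0,0,0,-1,0,0,0,0,-1,0,0,0,0,-1,0,0,0,0]

```text
time: 34.95
position: [0.4312, -0.2279, -0.0221]
tool_rot: [0.785, 0.619, -0.0, -0.0]
ft_force: [-2.4, -0.3, 5.2]
grip_width: 0.0299
grip_force: 40.0
```

Request:
play_rows:
  steps: [-1,0,0,-0.3,0,-1,0,0,-0.7,0,-1,0,0,-0.9,0,-1,0,0,-0.9,0,-1,0,0,-0.9,0,-1,0,0,-0.9,0,-1,0,0,-0.9,0,-1,0,0,-0.9,0,-1,0,0,-0.9,0,-1,0,0,-0.9,0]

```text
time: 35.95
position: [0.4306, -0.2273, 0.2242]
tool_rot: [0.785, 0.619, -0.0, -0.001]
ft_force: [0.5, -0.6, -4.3]
grip_width: 0.0299
grip_force: 40.0
```

```bash
python3 - <<'E'
from h import *
go(.573,.085,.275,0)
E
```

```text
t 36.0 pos [ 0.4306 -0.2273  0.2242] yaw -13.5 tilt [-0.001  0.001 -1.   ] w 0.0299 gf 40.0 F [ 0.5 -0.6 -4.3]
twist units -2.35 q6end 8.4 shift units [10.41  4.75 -0.7 ]
```

Request:
play_rows:
  steps: [-1,0,0,-0.7,-0.8,-1,0,0,0,-0.8,-1,0,0,0,-0.75,-1,0.6,0.3,0,0,-1,0.9,0.4,0,0,-1,0.9,0.4,0,0,-1,0.9,0.4,0,0,-1,0.9,0.4,0,0,-1,0.9,0.4,0,0,-1,0.9,0.4,0,0]

```text
time: 36.95
position: [0.5117, -0.0466, 0.2438]
tool_rot: [0.707, 0.707, -0.0, -0.001]
ft_force: [1.4, -0.2, -4.9]
grip_width: 0.0297
grip_force: 40.0
```

Request:
play_rows:
  steps: [-1,0.9,0.4,0,0,-1,0.9,0.4,0,0,-1,0.9,0.4,0,0,-1,0.9,0.4,0,0,-1,0.8,0.4,0,0,-1,0,0,0,0,-1,0,0,0,0,-1,0,0,0,0,-1,0,0,0,0,-1,0,0,0,0]

```text
time: 37.95
position: [0.5721, 0.083, 0.2445]
tool_rot: [0.708, 0.707, -0.0, -0.0]
ft_force: [-0.0, -0.0, -4.4]
grip_width: 0.0294
grip_force: 40.0
```

```bash
python3 - <<'E'
from h import *
go(.573,.086,.185,-.9)
E
```

```text
t 38.0 pos [0.5721 0.083  0.2445] yaw -0.1 tilt [-0. -0. -1.] w 0.0294 gf 40.0 F [-0.  -0.  -4.4]
twist units 0.14 q6end 9.4 shift units [0.1  0.03 2.97]
```

Request:
play_rows:
  steps: [-1,0.1,0,0.3,0,-1,0,0,0.3,0,-1,0,0,0.2,0,-1,0,0,0.2,0,-1,0,0,0.2,0,-1,0,0,0.2,0,-1,0,0,0,0,-1,0,0,0,0,-1,0,0,0,0,-1,0,0,0,0]

```text
time: 38.95
position: [0.5728, 0.0869, 0.203]
tool_rot: [0.707, 0.707, 0.0, 0.0]
ft_force: [-0.5, 0.5, -4.1]
grip_width: 0.03
grip_force: 40.0
```

```bash
python3 - <<'E'
from h import *
go(.573,.086,.185)
t=shot('top');s=shot('scene')
cv2.imwrite('pics/d1.png',np.hstack([cv2.resize(t['image'][160:230,250:345,::-1],(400,295),interpolation=cv2.INTER_CUBIC),cv2.resize(s['image'][95:205,285:395,::-1],(295,295),interpolation=cv2.INTER_CUBIC)]))
E
```

```text
t 39.0 pos [0.5728 0.0869 0.203 ] yaw 0.0 tilt [ 0.001 -0.    -1.   ] w 0.03 gf 40.0 F [-0.5  0.5 -4.1]
twist units 0.0 q6end 8.5 shift units [-0.03  0.01  1.58]
```

View pics/d1.png

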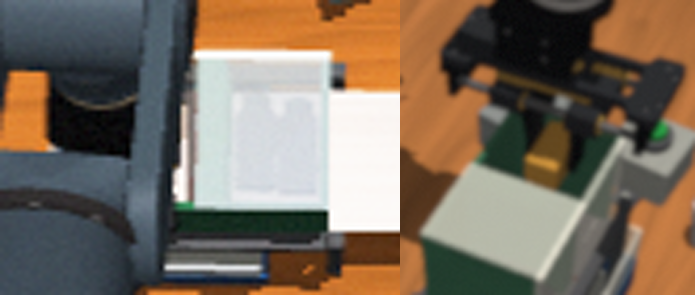

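The blank is going into the open bay, clear of the walls. I'll lower it and release with a limited opening.

Request:
play_rows:
  steps: [-1,0,0,0.4,0,-1,0,0,0.4,0,-1,0,0,0.3,0,-1,0,0,0.3,0,-1,0,0,0,0,0,0,0,0,0,0,0,0,0,0,0,0,0,0,0,0,0,0,0,0,0,0,0,0,0]

```text
time: 40.05
position: [0.5729, 0.0868, 0.1612]
tool_rot: [0.707, 0.707, 0.0, 0.001]
ft_force: [-0.4, -0.6, 0.4]
grip_width: 0.0431
grip_force: 0.0
```

Request:
play_rows:
  steps: [0,0,0,0,0,0,0,0,-0.6,0,0,0,0,-0.8,0,0,0,0,-0.8,0,0,0,0,-0.8,0,0.4,0,0,0,0,0.4,-0.8,0,0,0,0.4,-1,0,0,0,0.4,-1,0,0,0,0.4,-1,0,0,0]

```text
time: 41.05
position: [0.5717, -0.0279, 0.2493]
tool_rot: [0.707, 0.707, -0.001, -0.001]
ft_force: [0.7, -0.0, -0.0]
grip_width: 0.0607
grip_force: 0.0
```

Request:
play_rows:
  steps: [0.4,-1,-0.3,0,0,0.4,-1,-0.3,0,0,0.4,-1,-0.3,0,0,0.4,-1,-0.3,0,0,0.4,-1,-0.3,0,0,0.4,-1,-0.3,0,0,0.4,-1,-0.3,0,0,0.4,-1,-0.3,0,0,0.4,0,0,0,0,0.4,0,0,0,0]

```text
time: 42.05
position: [0.4997, -0.2671, 0.2494]
tool_rot: [0.708, 0.706, 0.0, -0.001]
ft_force: [-0.3, 0.1, 1.5]
grip_width: 0.0608
grip_force: 0.0
```

```bash
python3 - <<'E'
from h import *
look();go(.4312,-.3215,.10,63.3)
E
```

```text
t 42.1 pos [ 0.5    -0.2663  0.2496] yaw -0.0 tilt [-0.001  0.002 -1.   ] w 0.0609 gf 0.0 F [0.8 0.4 0.1]
twist units 20.37 q6end 80.0 shift units [-1.21  2.68  5.97]
```

Request:
play_rows:
  steps: [0.5,1,0,0,-1,0.5,1,0,0,-1,0.5,1,0,0,-1,0.5,1,0,0,-1,0.5,1,0,0,-1,0.5,1,0,0,-1,0.5,1,0,0,-1,0.5,0,0,0,-1,0.5,0,0,0,-1,0.5,0,0,0,-1]

```text
time: 43.1
position: [0.4391, -0.0686, 0.2505]
tool_rot: [0.278, 0.961, 0.0, -0.0]
ft_force: [-0.4, -0.7, -0.2]
grip_width: 0.0649
grip_force: 0.0
```

Request:
play_rows:
  steps: [0.5,0,0,0,-0.95,0.5,-0.4,-0.85,0.3,0,0.5,-0.4,-0.85,0.4,0,0.5,-0.4,-0.85,0.7,0,0.5,-0.4,-0.85,0.8,0,0.5,-0.4,-0.85,0.8,0,0.5,-0.4,-0.85,0.8,0,0.5,-0.4,-0.85,0.8,0,0.5,-0.4,-0.85,0.8,0,0.5,-0.4,-0.85,0.6,0]

```text
time: 44.15
position: [0.4304, -0.3234, 0.0689]
tool_rot: [0.236, 0.972, 0.001, -0.001]
ft_force: [0.3, -0.8, 0.9]
grip_width: 0.0653
grip_force: 0.0
```

```bash
python3 - <<'E'
from h import *
go(.4315,-.3215,.005,63.7)
E
```

```text
t 44.1 pos [ 0.4304 -0.3234  0.0689] yaw 62.7 tilt [-0.001  0.002 -1.   ] w 0.0653 gf 0.0 F [ 0.3 -0.8  0.9]
twist units -0.17 q6end -100.4 shift units [-0.01  0.07  3.11]
```

Request:
play_rows:
  steps: [0.5,0,0,0.6,-0.2,0.5,0,0,0.7,0,0.5,0,0,0.7,0,0.5,0,0,0.6,0,0.5,0,0,0.4,0,0.5,0,0,0,0,-1,0,0,0,0,-1,0,0,0,0,-1,0,0,0,0,-1,0,0,0,0]

```text
time: 45.15
position: [0.4309, -0.3244, -0.0187]
tool_rot: [0.226, 0.974, -0.0, 0.001]
ft_force: [-0.2, 0.0, -0.5]
grip_width: 0.0412
grip_force: 0.0
```

Request:
play_rows:
  steps: [-1,0,0,0,0,-1,0,0,0,0,-1,0,0,0,0,-1,0,0,0,0,-1,0,0,0,0,-1,0,0,-0.4,0,-1,0,0,-0.8,0,-1,0,0,-0.9,0,-1,0,0,-0.9,0,-1,0,0,-0.9,0]

```text
time: 46.15
position: [0.4297, -0.3236, 0.0983]
tool_rot: [0.226, 0.974, 0.0, -0.001]
ft_force: [0.3, 0.3, -4.9]
grip_width: 0.0295
grip_force: 40.0
```

Request:
play_rows:
  steps: [-1,0,0,-1,0.8,-1,0,0,-1,0.8,-1,0,0,-1,0.8,-1,0,0,-1,0.8,-1,0,0,-0.9,0.8,-1,0,0,0,0.9,-1,0,0,0,0.9,-1,0,0,0,0.9,-1,0,0,0,0.9,-1,0,0,0,0.9]

```text
time: 47.15
position: [0.4294, -0.3233, 0.2439]
tool_rot: [0.609, 0.793, -0.0, -0.001]
ft_force: [-0.9, -1.3, -4.6]
grip_width: 0.0298
grip_force: 40.0
```

```bash
python3 - <<'E'
from h import *
go(.559,.086,.275,-.9)
E
```

```text
t 47.1 pos [ 0.4294 -0.3233  0.2439] yaw 15.0 tilt [-0.002  0.001 -1.   ] w 0.0298 gf 40.0 F [-0.9 -1.3 -4.6]
twist units 2.77 q6end 9.6 shift units [13.71  4.11 -0.04]
```

Request:
play_rows:
  steps: [-1,0,0,0,0.9,-1,0,0,0,0.9,-1,0,0,0,0.9,-1,0.6,0.2,0,0,-1,0.9,0.3,0,0,-1,1,0.3,0,0,-1,1,0.3,0,0,-1,1,0.3,0,0,-1,1,0.3,0,0,-1,1,0.3,0,0]

```text
time: 48.15
position: [0.4905, -0.1279, 0.244]
tool_rot: [0.709, 0.705, -0.001, -0.001]
ft_force: [1.0, 0.1, -4.6]
grip_width: 0.0297
grip_force: 40.0
```

Request:
play_rows:
  steps: [-1,1,0.3,0,0,-1,1,0.3,0,0,-1,1,0.3,0,0,-1,1,0.3,0,0,-1,1,0.3,0,0,-1,1,0.3,0,0,-1,0.9,0.3,0,0,-1,0.3,0.2,0,0,-1,0,0,0,0,-1,0,0,0,0]

```text
time: 49.15
position: [0.5608, 0.0854, 0.2441]
tool_rot: [0.709, 0.705, -0.001, -0.0]
ft_force: [0.1, -0.9, -4.0]
grip_width: 0.0295
grip_force: 40.0
```

```bash
python3 - <<'E'
from h import *
go(.559,.086,.198,-.9);look()
E
```

```text
t 49.1 pos [0.5608 0.0854 0.2441] yaw -0.3 tilt [-0.002 -0.001 -1.   ] w 0.0295 gf 40.0 F [ 0.1 -0.9 -4. ]
twist units 0.1 q6end 9.6 shift units [ 0.02 -0.05  2.52]
blank [ 0.5655 -0.2913] grip yaw 131.7 155
blank [ 0.5489 -0.4249] grip yaw 172.6 152
```

Request:
play_rows:
  steps: [-1,0,0,0.4,0.1,-1,0,0,0.5,0,-1,0,0,0.5,0,-1,0,0,0.5,0,-1,0,0,0.4,0,-1,0,0,0.2,0,-1,0,0,0,0,0,0,0,0,0,0,0,0,0,0,0,0,0,0,0]

```text
time: 50.2
position: [0.5629, 0.0863, 0.171]
tool_rot: [0.712, 0.702, 0.001, 0.001]
ft_force: [0.3, 0.1, -0.6]
grip_width: 0.0417
grip_force: 0.0
```

Request:
play_rows:
  steps: [0,0,0,0,0,0,0,0,0,0,0,0,0,-0.6,0,0,0,0,-0.8,0,0,0,0,-0.8,0,0,0,0,-0.5,0,0.5,0,0,0,0,0.5,-0.8,0,0,0,0.5,-1,0,0,0,0.5,-1,0,0,0]

```text
time: 51.2
position: [0.5595, 0.002, 0.2494]
tool_rot: [0.712, 0.702, -0.001, -0.001]
ft_force: [1.2, -0.1, -0.1]
grip_width: 0.063
grip_force: 0.0
```

Request:
play_rows:
  steps: [0.5,-1,0,0,0,0.5,-1,0,0,0,0.5,-1,0,0,0,0.5,-0.5,0,0,0.3,0.5,0,0,0,1,0.5,0,0,0,1,0.5,0,0,0,1,0.5,0,0,0,1,0.5,0,0,0,1,0.5,0,0,0,1]

```text
time: 52.2
position: [0.5583, -0.1017, 0.2497]
tool_rot: [0.896, 0.444, -0.0, -0.001]
ft_force: [-0.6, -0.1, -0.2]
grip_width: 0.0653
grip_force: 0.0
```

```bash
python3 - <<'E'
from h import *
look();go(.5652,-.2917,.12,131.7)
E
```

```text
blank [ 0.5652 -0.2915] grip yaw 131.8 155
blank [ 0.549  -0.4247] grip yaw 172.6 153
t 52.2 pos [ 0.5583 -0.1018  0.2497] yaw -37.4 tilt [-0.001  0.001 -1.   ] w 0.0655 gf 0.0 F [ 0.7  1.4 -0.4]
twist units 1.91 q6end 21.0 shift units [-4.04  4.89  5.3 ]
```

Request:
play_rows:
  steps: [0.5,0,0,0,0.95,0.5,0,0,0,0.95,0.5,-0.6,0.7,0,0,0.5,-0.7,0.85,0,0,0.5,-0.7,0.85,0.2,0,0.5,-0.7,0.85,1,0,0.5,-0.7,0.85,1,0,0.5,-0.64,0.8,1,0,0.5,0,0,1,0,0.5,0,0,0.8,0]

```text
time: 53.25
position: [0.5666, -0.2931, 0.0978]
tool_rot: [0.933, 0.359, -0.001, -0.001]
ft_force: [0.3, 0.5, 0.3]
grip_width: 0.0652
grip_force: 0.0
```

```bash
python3 - <<'E'
from h import *
go(.5652,-.2917,.005,131.7)
E
```

```text
t 53.2 pos [ 0.5666 -0.2931  0.0978] yaw -47.9 tilt [-0.002  0.002 -1.   ] w 0.0652 gf 0.0 F [0.3 0.5 0.3]
twist units 0.07 q6end 21.0 shift units [-0.   -0.05  4.08]
```

Request:
play_rows:
  steps: [0.5,0,0,0.8,0,0.5,0,0,0.9,0,0.5,0,0,0.9,0,0.5,0,0,0.7,0,0.5,0,0,0.4,0,0.5,0,0,0.1,0,0.5,0,0,0,0,-1,0,0,0,0,-1,0,0,0,0,-1,0,0,0,0]

```text
time: 54.25
position: [0.5681, -0.2934, -0.0124]
tool_rot: [0.933, 0.36, 0.0, 0.001]
ft_force: [-0.1, 1.4, 0.1]
grip_width: 0.0487
grip_force: 0.0
```

Request:
play_rows:
  steps: [-1,0,0,0,0,-1,0,0,0,0,-1,0,0,0,0,-1,0,0,0,0,-1,0,0,0,0,-1,0,0,0,0,-1,0,0,-0.4,0,-1,0,0,-0.8,0,-1,0,0,-0.9,0,-1,0,0,-0.9,0]

```text
time: 55.25
position: [0.5676, -0.2932, 0.0771]
tool_rot: [0.933, 0.36, 0.0, 0.0]
ft_force: [0.2, -0.4, -3.9]
grip_width: 0.0296
grip_force: 40.0
```

Request:
play_rows:
  steps: [-1,0,0,-1,0,-1,0,0,-1,0,-1,0,0,-1,0,-1,0,0,-1,0,-1,0,0,-1,0,-1,0,0,-1,0,-1,0,0,-0.4,-1,-1,0,0,0,-1,-1,0,0,0,-1,-1,0,0,0,-1]

```text
time: 56.25
position: [0.5674, -0.293, 0.2685]
tool_rot: [0.842, 0.54, 0.0, 0.0]
ft_force: [0.1, -0.4, -5.1]
grip_width: 0.0296
grip_force: 40.0
```

```bash
python3 - <<'E'
from h import *
go(.566,.086,.285,-.9)
E
```

```text
t 56.2 pos [ 0.5674 -0.293   0.2685] yaw -24.7 tilt [ 0. -0. -1.] w 0.0296 gf 40.0 F [ 0.1 -0.4 -5.1]
twist units -4.15 q6end 9.5 shift units [12.63 -0.24  0.43]
```

Request:
play_rows:
  steps: [-1,0,0,0,-1,-1,0,0,0,-1,-1,0,0,0,-1,-1,0,0,0,-1,-1,0.6,0,0,-0.15,-1,0.9,0,0,0,-1,1,0,0,0,-1,1,0,0,0,-1,1,0,0,0,-1,1,0,0,0]

```text
time: 57.25
position: [0.5707, -0.1257, 0.2685]
tool_rot: [0.714, 0.7, 0.0, -0.0]
ft_force: [-0.7, -0.7, -4.1]
grip_width: 0.0295
grip_force: 40.0
```

Request:
play_rows:
  steps: [-1,1,0,0,0,-1,1,0,0,0,-1,1,0,0,0,-1,1,0,0,0,-1,1,0,0,0,-1,1,0,0,0,-1,0.7,0,0,0,-1,0.3,0,0,0,-1,0,0,0,0,-1,0,0,0,0]

```text
time: 58.25
position: [0.5752, 0.0814, 0.2685]
tool_rot: [0.714, 0.7, -0.0, 0.0]
ft_force: [0.4, 0.2, -3.6]
grip_width: 0.0296
grip_force: 40.0
```

```bash
python3 - <<'E'
from h import *
go(.566,.086,.212,-.9);look()
E
```

```text
t 58.2 pos [0.5752 0.0814 0.2685] yaw -1.2 tilt [-0.    -0.001 -1.   ] w 0.0296 gf 40.0 F [ 0.4  0.2 -3.6]
twist units -0.05 q6end 9.5 shift units [ 0.15 -0.31  2.87]
blank [ 0.549  -0.4247] grip yaw 172.3 153
```

Request:
play_rows:
  steps: [-1,0.15,-0.3,0.3,0,-1,0,0,0.5,0,-1,0,0,0.5,0,-1,0,0,0.5,0,-1,0,0,0.5,0,-1,0,0,0.4,0,-1,0,0,0,0,0,0,0,0,0,0,0,0,0,0,0,0,0,0,0]

```text
time: 59.3
position: [0.5678, 0.0865, 0.1892]
tool_rot: [0.714, 0.7, 0.001, 0.001]
ft_force: [-0.2, -0.1, 0.4]
grip_width: 0.0417
grip_force: 0.0
```

Request:
play_rows:
  steps: [0,0,0,0,0,0,0,0,0,0,0,0,0,-0.6,0,0,0,0,-0.8,0,0,0,0,-0.6,0,0,0,0,0,0,0.5,0,0,0,0,0.5,-0.8,0,0,0,0.5,-1,0,0,0,0.5,-1,0,0,0]

```text
time: 60.3
position: [0.5636, 0.0023, 0.2458]
tool_rot: [0.714, 0.7, -0.001, -0.001]
ft_force: [0.2, 0.0, 1.4]
grip_width: 0.063
grip_force: 0.0
```

Request:
play_rows:
  steps: [0.5,-1,0,0,0,0.5,-1,0,0,0,0.5,-1,0,0,0,0.5,-1,0,0,0.5,0.5,-1,0,0,0.6,0.5,-1,0,0,0,0.5,-1,0,0,0,0.5,-1,0,0,0,0.5,0,0,0,0,0.5,0,0,0,0]

```text
time: 61.3
position: [0.5476, -0.2363, 0.2459]
tool_rot: [0.752, 0.659, -0.0, -0.002]
ft_force: [0.1, 0.2, 0.7]
grip_width: 0.0656
grip_force: 0.0
```

```bash
python3 - <<'E'
from h import *
go(.5490,-.4247,.12,172.3);look()
E
```

```text
t 61.3 pos [ 0.5476 -0.2363  0.2459] yaw -7.5 tilt [-0.002  0.002 -1.   ] w 0.0656 gf 0.0 F [0.1 0.2 0.7]
twist units 0.03 q6end -30.0 shift units [-6.23  0.9   5.16]
blank [ 0.5489 -0.4251] grip yaw 172.4 151
```

Request:
play_rows:
  steps: [0.5,-0.6,0.1,0,0,0.5,-0.9,0.1,0.3,0,0.5,-0.9,0.1,0.8,0,0.5,-0.9,0.1,0.8,0,0.5,-0.9,0.2,0.8,0,0.5,-0.9,0.2,0.8,0,0.5,-0.9,0.1,0.8,0,0.5,-0.2,0,0.8,0,0.5,0,0,0,0,0.5,0,0,0,0]

```text
time: 62.35
position: [0.5512, -0.4239, 0.0942]
tool_rot: [0.751, 0.66, 0.0, -0.001]
ft_force: [0.4, -0.1, 1.1]
grip_width: 0.0652
grip_force: 0.0
```

```bash
python3 - <<'E'
from h import *
go(.5490,-.4247,.007,172.3)
E
```

```text
t 62.4 pos [ 0.5512 -0.4239  0.0942] yaw -7.4 tilt [-0.001  0.001 -1.   ] w 0.0652 gf 0.0 F [ 0.4 -0.1  1.1]
twist units 0.05 q6end -30.0 shift units [-0.04 -0.06  3.89]
```

Request:
play_rows:
  steps: [0.5,0,-0.05,0.8,0,0.5,0,0,0.9,0,0.5,0,0,0.9,0,0.5,0,0,0.7,0,0.5,0,0,0.4,0,0.5,0,0,0.2,0,0.5,0,0,0,0,-1,0,0,0,0,-1,0,0,0,0,-1,0,0,0,0]

```text
time: 63.35
position: [0.5503, -0.4248, -0.0213]
tool_rot: [0.752, 0.66, 0.0, 0.001]
ft_force: [0.6, 0.1, -0.3]
grip_width: 0.0487
grip_force: 0.0
```

Request:
play_rows:
  steps: [-1,0,0,0,0,-1,0,0,0,0,-1,0,0,0,0,-1,0,0,0,0,-1,0,0,0,0,-1,0,0,0,0,-1,0,0,-0.4,0,-1,0,0,-0.8,0,-1,0,0,-0.9,0,-1,0,0,-0.9,0]

```text
time: 64.35
position: [0.5498, -0.4235, 0.0675]
tool_rot: [0.752, 0.66, 0.0, -0.001]
ft_force: [1.0, -0.9, -4.5]
grip_width: 0.0299
grip_force: 40.0
```

Request:
play_rows:
  steps: [-1,0,0,-1,0,-1,0,0,-1,0,-1,0,0,-1,0,-1,0,0,-1,0,-1,0,0,-1,0,-1,0,0,-1,0,-1,0,0,-0.4,-0.6,-1,0,0,0,-0.6,-1,0,0,0,0,-1,0,0,0,0]

```text
time: 65.35
position: [0.5494, -0.4234, 0.2585]
tool_rot: [0.711, 0.703, 0.0, -0.001]
ft_force: [-0.1, -0.1, -4.5]
grip_width: 0.0297
grip_force: 40.0
```

```bash
python3 - <<'E'
from h import *
go(.566,.086,.29,-.9)
E
```

```text
t 65.3 pos [ 0.5494 -0.4234  0.2585] yaw -0.6 tilt [-0.001  0.002 -1.   ] w 0.0297 gf 40.0 F [-0.1 -0.1 -4.5]
twist units 0.05 q6end 9.5 shift units [16.99  0.28 -0.04]
```

Request:
play_rows:
  steps: [-1,0.6,0,0,0,-1,0.9,0,0,0,-1,1,0,0,0,-1,1,0,0,0,-1,1,0,0,0,-1,1,0,0,0,-1,1,0,0,0,-1,1,0,0,0,-1,1,0.1,0,0,-1,1,0.1,0,0]

```text
time: 66.35
position: [0.5582, -0.1377, 0.2588]
tool_rot: [0.711, 0.703, -0.0, -0.001]
ft_force: [0.6, 0.2, -4.2]
grip_width: 0.0301
grip_force: 40.0
```

Request:
play_rows:
  steps: [-1,1,0.1,0,0,-1,1,0,0,0,-1,1,0,0,0,-1,1,0,0,0,-1,1,0,0,0,-1,1,0,0,0,-1,1,0,0,0,-1,0.5,0,0,0,-1,0,0,0,0,-1,0,0,0,0]

```text
time: 67.35
position: [0.5637, 0.0851, 0.2592]
tool_rot: [0.711, 0.704, -0.001, 0.0]
ft_force: [1.2, -0.6, -4.7]
grip_width: 0.0302
grip_force: 40.0
```

```bash
python3 - <<'E'
from h import *
go(.566,.086,.225,-.9)
s=shot('scene');cv2.imwrite('pics/d2.png',cv2.resize(s['image'][110:215,285:395,::-1],(550,525),interpolation=cv2.INTER_CUBIC))
E
```

```text
t 67.3 pos [0.5637 0.0851 0.2592] yaw -0.6 tilt [-0.001 -0.001 -1.   ] w 0.0302 gf 40.0 F [ 1.2 -0.6 -4.7]
twist units 0.06 q6end 9.5 shift units [0.03 0.08 2.12]
```

View pics/d2.png

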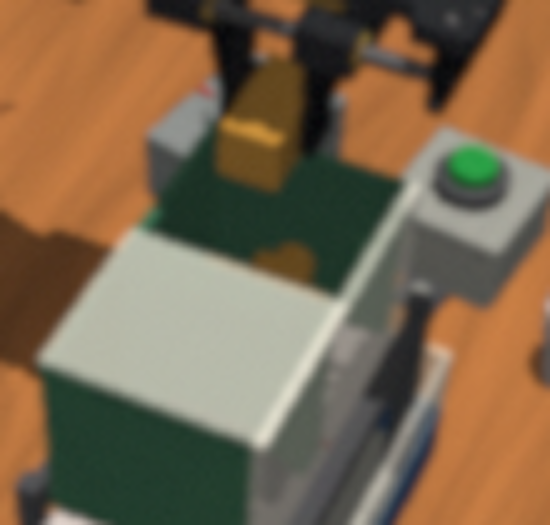

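One brass blank shows in the bay at (285,262) and the fourth is held centrally above it. Releasing.

Request:
play_rows:
  steps: [-1,0,0.1,0.3,0,-1,0,0,0.4,0,-1,0,0,0.4,0,-1,0,0,0.4,0,-1,0,0,0.4,0,-1,0,0,0.1,0,-1,0,0,0,0,0,0,0,0,0,0,0,0,0,0,0,0,0,0,0]

```text
time: 68.4
position: [0.5681, 0.0857, 0.2011]
tool_rot: [0.711, 0.704, 0.001, 0.001]
ft_force: [-0.1, 0.3, 0.3]
grip_width: 0.0416
grip_force: 0.0
```

Request:
play_rows:
  steps: [0,0,0,0,0,0,0,0,0,0,0,0,0,-0.6,0,0,0,0,-0.8,0,0,0,0,-0.6,0,0,0,0,0,0,0.7,-0.4,0,0,0,0.7,-0.8,0,0,0,0.7,-1,0,0,0,0.7,-1,0,0,0]

```text
time: 69.4
position: [0.5646, -0.0117, 0.2578]
tool_rot: [0.71, 0.704, -0.001, -0.001]
ft_force: [0.1, 0.3, -0.0]
grip_width: 0.0672
grip_force: 0.0
```

Request:
play_rows:
  steps: [0.7,-1,0,0,0,0.7,-1,0,0,0,0.7,-1,0,0,0,0.7,-0.8,0,0,0,0.7,0,0,0,0,0.7,0,0,0,0,0.7,0,0,0,0,0.7,0,0,0,0,0.7,0,0,0,0,0.7,0,0,0,0]

```text
time: 70.4
position: [0.5648, -0.1236, 0.2596]
tool_rot: [0.71, 0.704, 0.0, 0.0]
ft_force: [0.6, 0.1, -0.6]
grip_width: 0.0741
grip_force: 0.0
```

```bash
python3 - <<'E'
from h import *
t=shot('top','top5.png');
for b in blanks(t):
    if abs(b[:,0].mean()-300)<70: print(len(b),b.mean(0),atz(t,[b.mean(0)],.165),atz(t,[[b[:,0].mean(),b[:,1].min()],[b[:,0].mean(),b[:,1].max()+1]],.165))
go(.5610,-.124,.14,-.9)
cv2.imwrite('pics/d3.png',cv2.resize(t['image'][160:230,240:370,::-1],(780,420),interpolation=cv2.INTER_CUBIC))
E
```

```text
201 [282.18408 190.03482] [[0.58143827 0.09119098 0.165     ]] [[0.5972316  0.09149987 0.165     ]
 [0.56593032 0.09089114 0.165     ]]
112 [283.125   204.71428] [[0.53578145 0.08744328 0.165     ]] [[0.5441826  0.08759843 0.165     ]
 [0.52563607 0.08725725 0.165     ]]
t 70.5 pos [ 0.5648 -0.1237  0.2597] yaw -0.5 tilt [ 0. -0. -1.] w 0.0738 gf 0.0 F [ 0.2 -1.   0.2]
twist units 0.07 q6end -11.6 shift units [-0.01 -0.13  4.97]
```

View pics/d3.png

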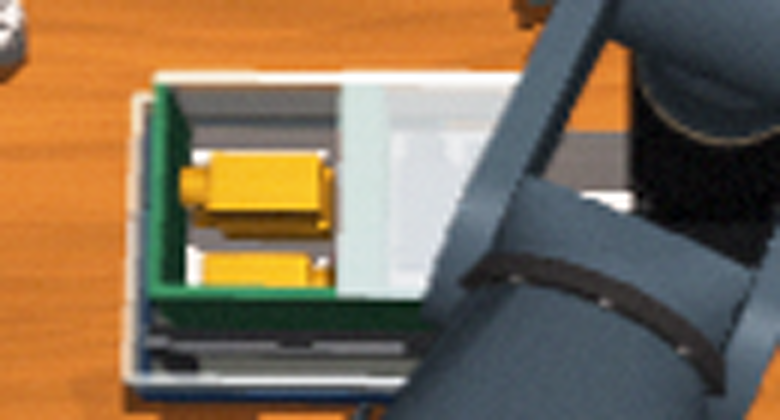

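Bay holds two neat stacks of two brass blanks (crop (260,185) and (255,270)). Down onto the yellow handle, gripping it across its 50 mm width so the gripper's body clears the hopper.

Request:
play_rows:
  steps: [0.7,0,-0.1,0.5,0,0.7,0,0,0.7,0,0.7,0,0,0.7,0,0.7,0,0,0.7,0,0.7,0,0,0.7,0,0.7,0,0,0.5,0,0.7,0,0,0.5,0,0.7,0,0,0.4,0,0.7,0,0,0.2,0,0.7,0,0,0,0]

```text
time: 71.45
position: [0.5613, -0.124, 0.1118]
tool_rot: [0.711, 0.704, -0.0, -0.001]
ft_force: [-0.0, -0.1, 0.3]
grip_width: 0.0737
grip_force: 0.0
```

Request:
play_rows:
  steps: [-1,0,0,0,0,-1,0,0,0,0,-1,0,0,0,0,-1,0,0,0,0,-1,0,0,0,0,-1,0,0,0,0,-1,0,0,0,0,-1,0,0,0,0,-1,0,0,0,0,-1,0,0,0,0]
  grip_force: 40

```text
time: 72.45
position: [0.5641, -0.1247, 0.1133]
tool_rot: [0.711, 0.703, 0.001, 0.002]
ft_force: [5.2, 0.8, -1.0]
grip_width: 0.0494
grip_force: 40.0
```

Request:
play_rows:
  steps: [-1,-0.1,0.08,0,0,-1,-0.3,0,0,0,-1,-0.4,0,0,0,-1,-0.4,0,0,0,-1,-0.4,0,0,0,-1,-0.4,0,0,0,-1,-0.4,0,0,0,-1,-0.3,0,0,0,-1,-0.1,0,0,0,-1,0,0,0,0]

```text
time: 73.45
position: [0.5633, -0.2099, 0.1132]
tool_rot: [0.711, 0.703, -0.001, 0.001]
ft_force: [-1.4, -1.9, 5.0]
grip_width: 0.0499
grip_force: 40.0
```

Request:
play_rows:
  steps: [-1,0,0,0,0,-1,0,0,0,0,-1,0,0,0,0,-1,0,0,0,0,-1,0,0,0,0,-1,0,0,0,0,-1,0,0,0,0,-1,0,0,0,0,-1,0,0,0,0,-1,0,0,0,0]

```text
time: 74.45
position: [0.5633, -0.2099, 0.1132]
tool_rot: [0.711, 0.704, -0.001, 0.001]
ft_force: [-1.3, -3.0, 6.2]
grip_width: 0.0496
grip_force: 40.0
```

```bash
python3 - <<'E'
from h import *
go(.5625,-.2262,.1425)
t=shot('top');h=cv2.cvtColor(t['image'],cv2.COLOR_RGB2HSV)
m=cv2.inRange(h,(0,130,70),(6,255,255))|cv2.inRange(h,(174,130,70),(180,255,255))
n,l,st,ce=cv2.connectedComponentsWithStats(m)
for i in range(1,n):
    if 5<st[i,4] and 310<ce[i,0]<400: print(st[i],ce[i],atz(t,[ce[i]],.125))
E
```

```text
t 74.5 pos [ 0.5633 -0.2099  0.1132] yaw -0.6 tilt [ 0.    -0.003 -1.   ] w 0.0496 gf 40.0 F [-1.3 -3.   6.2]
twist units 0.0 q6end -21.3 shift units [-0.54 -0.02  0.01]
```

Request:
play_rows:
  steps: [-1,-0.1,0,0,0,-1,-0.1,0,0,0,-1,-0.1,0,0,0,-1,-0.1,0,0,0,-1,-0.12,0,0,0,-1,0,0,0,0,-1,0,0,0,0,-1,0,0,0,0,-1,0,0,0,0,-1,0,0,0,0]

```text
time: 75.5
position: [0.5632, -0.2228, 0.1132]
tool_rot: [0.711, 0.703, 0.001, -0.0]
ft_force: [0.4, 3.3, 6.5]
grip_width: 0.0497
grip_force: 40.0
```

```bash
python3 - <<'E'
from h import *
go(.5625,-.2262,.1425)
t=shot('top');s=shot('scene')
a=cv2.resize(t['image'][160:230,250:350,::-1],(500,350),interpolation=cv2.INTER_CUBIC)
b=cv2.resize(s['image'][110:250,290:390,::-1],(250,350),interpolation=cv2.INTER_CUBIC)
cv2.imwrite('pics/e1.png',np.hstack([a,b]))
for b in blanks(t): 
    if 255<b[:,0].mean()<345: print(len(b),b.min(0),b.max(0))
E
```

```text
t 75.5 pos [ 0.5632 -0.2228  0.1132] yaw -0.6 tilt [ 0.     0.002 -1.   ] w 0.0497 gf 40.0 F [0.4 3.3 6.5]
twist units 0.0 q6end -21.3 shift units [-0.11 -0.02  0.01]
```

View pics/e1.png

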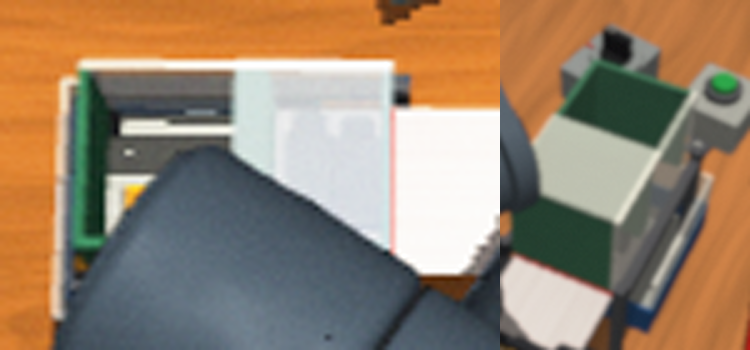

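Red line is level with the hopper's end wall (crop (393,180)), so the opening is about 0.098. The +x stack is gone from the bay, brass is visible low down at (135,195), and the reserves are still up. I'll open 3 mm more, wait, then push it shut.

Request:
play_rows:
  steps: [-1,-0.1,0,0,0,-1,0,0,0,0,-1,0,0,0,0,-1,0,0,0,0,-1,0,0,0,0,-1,0,0,0,0,-1,0,0,0,0,-1,0,0,0,0,-1,0,0,0,0,-1,0,0,0,0]

```text
time: 76.6
position: [0.5631, -0.2256, 0.1132]
tool_rot: [0.711, 0.703, 0.001, -0.001]
ft_force: [-0.6, 3.4, 6.7]
grip_width: 0.0498
grip_force: 40.0
```

Request:
play_rows:
  steps: [-1,0.1,0,0,0,-1,0.2,0,0,0,-1,0.3,0,0,0,-1,0.3,0,0,0,-1,0.3,0,0,0,-1,0.3,0,0,0,-1,0.3,0,0,0,-1,0.3,0,0,0,-1,0.3,0,0,0,-1,0,0,0,0]

```text
time: 77.6
position: [0.5637, -0.1548, 0.1132]
tool_rot: [0.71, 0.704, -0.0, 0.0]
ft_force: [-0.2, -1.2, 6.8]
grip_width: 0.0496
grip_force: 40.0
```

```bash
python3 - <<'E'
from h import *
go(.5641,-.1247,.1425)
E
```

```text
t 77.6 pos [ 0.5637 -0.1548  0.1132] yaw -0.5 tilt [ 0.    -0.001 -1.   ] w 0.0496 gf 40.0 F [-0.2 -1.2  6.8]
twist units 0.0 q6end -11.9 shift units [1. 0. 0.]
```

Request:
play_rows:
  steps: [-1,0.2,0,0,0,-1,0.2,0,0,0,-1,0.2,0,0,0,-1,0.2,0,0,0,-1,0.1,0,0,0,-1,0.1,0,0,0,-1,0.1,0,0,0,-1,0,0,0,0,-1,0,0,0,0,-1,0,0,0,0]

```text
time: 78.6
position: [0.564, -0.1247, 0.1132]
tool_rot: [0.71, 0.704, -0.002, 0.002]
ft_force: [-3.3, -7.8, 5.5]
grip_width: 0.0498
grip_force: 40.0
```

Request:
play_rows:
  steps: [-1,0.08,0,0,0,-1,0,0,0,0,-1,0,0,0,0,0.6,0,0,0,0,0.6,0,0,0,0,0.6,0,0,0,0,0.6,0,0,0,0,0.7,0,0,0,0,0.7,0,0,0,0,0.7,0,0,0,0]

```text
time: 79.6
position: [0.5642, -0.1193, 0.1125]
tool_rot: [0.711, 0.704, -0.0, -0.0]
ft_force: [-0.6, 0.4, 0.5]
grip_width: 0.0738
grip_force: 0.0
```

Request:
play_rows:
  steps: [0.7,0,0,-0.5,0,0.7,0,0,-0.9,0,0.7,0,0,-0.9,0,0.7,0,0,-0.9,0,0.7,0,0,-0.9,0,0.7,0,0,-0.9,0,-1,-0.7,-0.7,0,0,-1,-1,-1,0,0,-1,-1,-1,0,0,-1,0,0,0,0]

```text
time: 80.6
position: [0.4793, -0.2023, 0.2626]
tool_rot: [0.712, 0.702, -0.001, -0.0]
ft_force: [0.3, 0.1, 0.2]
grip_width: 0.0495
grip_force: 0.0
```

```bash
python3 - <<'E'
from h import *
t=shot('top');a=cv2.imread('pics/top5.png')[:,:,::-1]
for im in(cv2.imread('pics/top0.png')[:,:,::-1],a,t['image']):
    b=im[170:212,262:302];h=cv2.cvtColor(np.ascontiguousarray(b),cv2.COLOR_RGB2HSV)
    print('brass in bay px',cv2.countNonZero(cv2.inRange(h,(19,110,60),(34,255,255))),'white',cv2.countNonZero(cv2.inRange(h,(0,0,190),(180,60,255))))
for b in blanks(t):
    w=b.mean(0); print(len(b),w,atz(t,[w],.17)[0].round(3))
go(.4,0,.3)
E
```

```text
brass in bay px 1 white 776
brass in bay px 327 white 298
brass in bay px 2 white 806
103 [133.82524  126.456314] [0.79  0.577 0.17 ]
164 [385.48172 153.42683] [ 0.697 -0.228  0.17 ]
85 [352.04706 195.98824] [ 0.562 -0.122  0.17 ]
t 80.7 pos [ 0.4811 -0.201   0.2627] yaw -0.8 tilt [-0.  0. -1.] w 0.0456 gf 0.0 F [ 0.2 -0.3 -0.1]
twist units 0.0 q6end 0.8 shift units [ 6.66 -2.8  -0.26]
```

Bay is empty (2 brass px, white gate back), handle at its shut pixel (352.0,196.0), no brass left on the bench. On to the button.

Request:
play_rows:
  steps: [-1,0.6,0.1,0,0,-1,0.9,0.2,0,0,-1,1,0.2,0,0,-1,1,0.2,0,0,-1,1,0.2,0,0,-1,1,0.2,0,0,-1,1,0.2,0,0,-1,1,0.2,0,0,-1,1,0.3,0,0,-1,1,0.3,0,0]

```text
time: 81.65
position: [0.5487, 0.0874, 0.2626]
tool_rot: [0.71, 0.704, 0.0, -0.0]
ft_force: [0.1, -0.6, 0.8]
grip_width: 0.0005
grip_force: 0.0
```

Request:
play_rows:
  steps: [-1,1,0.3,0,0,-1,1,0.3,0,0,-1,1,0.3,0,0,-1,1,0.3,0,0,-1,1,0.3,0,0,-1,1,0.2,0,0,-1,1,0.2,0,0,-1,0.8,0.1,0,0,-1,0.4,0,0,0,-1,0,0,0,0]

```text
time: 82.65
position: [0.6099, 0.3325, 0.262]
tool_rot: [0.709, 0.705, -0.0, -0.0]
ft_force: [-1.0, -0.4, 0.5]
grip_width: 0.0005
grip_force: 0.0
```

```bash
python3 - <<'E'
from h import *
go(.5996,.3296,.09)
s=shot('scene');t=shot('top')
for c,u in((t,proj(t,[[.4348,.331,.099]])[0]),(t,proj(t,[[.4545,.3475,.099]])[0])):
    x,y=u.round().astype(int);print(u,c['image'][y-2:y+3,x-2:x+3].max(2))
E
```

```text
t 82.7 pos [0.6099 0.3325 0.262 ] yaw -0.4 tilt [-0.001  0.    -1.   ] w 0.0005 gf 0.0 F [-1.  -0.4  0.5]
twist units 0.0 q6end 29.2 shift units [-0.1  -0.34  6.72]
[208.14346954 239.31546472] [[29 51 46 25 13]
 [37 56 51 22 13]
 [56 45 29 19 13]
 [72 66 52 36 26]
 [69 74 75 64 56]]
[203.33122684 233.10827931] [[173 168 169 173 151]
 [171 163 168 170 116]
 [173 145 138 144  87]
 [157 108  75  74  42]
 [110  74  72  74  43]]
```

Request:
play_rows:
  steps: [-1,-0.1,-0.34,0.5,0,-1,0,0,0.9,0,-1,0,0,0.9,0,-1,0,0,0.9,0,-1,0,0,0.9,0,-1,0,0,0.9,0,-1,0,0,0.9,0,-1,0,0,0.6,0,-1,0,0,0.1,0,-1,0,0,0,0]

```text
time: 83.75
position: [0.6005, 0.326, 0.0644]
tool_rot: [0.711, 0.703, -0.001, -0.0]
ft_force: [0.8, -0.0, 0.3]
grip_width: 0.0005
grip_force: 0.0
```

```bash
python3 - <<'E'
from h import *
go(.5996,.3296,.067)
E
```

```text
t 83.8 pos [0.6005 0.326  0.0644] yaw -0.6 tilt [-0.001 -0.001 -1.   ] w 0.0005 gf 0.0 F [ 0.8 -0.   0.3]
twist units 0.0 q6end 29.4 shift units [ 0.12 -0.03  0.9 ]
```

Request:
play_rows:
  steps: [-1,0.1,0,0.2,0,-1,0,0,0.2,0,-1,0,0,0.15,0,-1,0,0,0.15,0,-1,0,0,0.1,0,-1,0,0,0.1,0,-1,0,0,0,0,-1,0,0,0,0,-1,0,0,0,0,-1,0,0,0,0]

```text
time: 84.75
position: [0.6008, 0.3303, 0.0407]
tool_rot: [0.71, 0.704, 0.001, 0.0]
ft_force: [-4.2, -2.0, 14.7]
grip_width: 0.0
grip_force: 7.3
```

It stopped hard at 14.7 N about 3 mm above where full travel should end, so the pair of closed fingers may be resting on the collar. I'll lift and press with a single finger.

Request:
play_rows:
  steps: [-1,0,0,-0.4,0,-1,0,0,-0.6,0,-1,0,0,-0.5,0,0.2,0,0,0,0,0.2,0,-0.5,0,0,0.2,0,-0.5,0,0,0.2,0,0,0,0,0.2,0,0,0,0,0.2,0,0,0,0,0.2,0,0,0,0]

```text
time: 85.75
position: [0.5714, 0.3304, 0.0824]
tool_rot: [0.711, 0.703, 0.0, 0.0]
ft_force: [0.7, -1.0, -0.1]
grip_width: 0.0473
grip_force: 0.0
```

```bash
python3 - <<'E'
from h import *
go(.5996-.031,.3296,.075)
t=shot('top');s=shot('scene')
for c in(t,s):
    h=cv2.cvtColor(c['image'],cv2.COLOR_RGB2HSV);m=cv2.inRange(h,(55,150,90),(70,255,255));ys,xs=np.where(m);
    if len(xs): print(len(xs),xs.mean(),ys.mean(),atz(c,[[xs.mean(),ys.mean()]],.072),np.ptp(xs),np.ptp(ys))
E
```

```text
t 85.8 pos [0.5714 0.3304 0.0824] yaw -0.6 tilt [ 0.001  0.    -1.   ] w 0.0473 gf 0.0 F [ 0.7 -1.  -0.1]
twist units 0.0 q6end 30.7 shift units [-0.03 -0.1   1.23]
3 214.66666666666666 191.66666666666666 [[0.59472609 0.32359112 0.072     ]] 1 2
```

```bash
python3 - <<'E'
from h import *
t=shot('top');s=shot('scene')
for c,f in((t,'top0'),(s,'scene0')):
    im=cv2.imread(f'pics/{f}.png');h=cv2.cvtColor(im,cv2.COLOR_BGR2HSV);m=cv2.inRange(h,(50,150,70),(75,255,255))
    n,l,st,ce=cv2.connectedComponentsWithStats(m)
    for i in range(1,n):
        if st[i,4]>20: print(f,st[i],ce[i],atz(c,[ce[i]],.071)[0])
E
```

```text
top0 [208 186  10   9  70] [212.3        189.74285714] [0.60140218 0.33209628 0.071     ]
scene0 [375 140   9   7  49] [379.12244898 143.10204082] [0.59935263 0.33005259 0.071     ]
```

Request:
play_rows:
  steps: [0.2,0,0,0.3,0,0.2,0,0,0.4,0,0.2,0,0,0.4,0,0.2,0,0,0.1,0,0.2,0,0,0,0,0.2,0,0,0,0,0.2,0,0,0,0,0.2,0,0,0,0,0.2,0,0,0,0,0.2,0,0,0,0]

```text
time: 86.95
position: [0.5708, 0.3306, 0.0469]
tool_rot: [0.711, 0.704, 0.0, 0.0]
ft_force: [-1.5, -0.5, 1.7]
grip_width: 0.0527
grip_force: 0.5
```

Request:
play_rows:
  steps: [0.2,0,0,0.1,0,0.2,0,0,0,0,0.2,0,0,0,0,0.2,0,0,0,0,0.2,0,0,0,0,0.2,0,0,0,0,0.2,0,0,0,0,0.2,0,0,0,0,0.2,0,0,0,0,0.2,0,0,0,0]

```text
time: 87.95
position: [0.5709, 0.3306, 0.0437]
tool_rot: [0.711, 0.704, 0.0, 0.0]
ft_force: [-0.1, 1.4, 1.9]
grip_width: 0.0523
grip_force: 1.3
```

Request:
play_rows:
  steps: [0.2,0,0,0.1,0,0.2,0,0,0,0,0.2,0,0,0,0,0.2,0,0,0,0,0.2,0,0,0,0,0.2,0,0,0,0,0.2,0,0,0,0,0.2,0,0,0,0,0.2,0,0,0,0,0.2,0,0,0,0]

```text
time: 88.95
position: [0.5709, 0.3306, 0.0409]
tool_rot: [0.711, 0.704, 0.0, 0.0]
ft_force: [0.7, 1.2, 6.1]
grip_width: 0.0522
grip_force: 2.6
```

Contact began around 0.047–0.048 and it stiffens at 0.041: about 6 mm of travel, so this is the end of the stroke. One more small push to confirm.

Request:
play_rows:
  steps: [0.2,0,0,0.08,0,0.2,0,0,0,0,0.2,0,0,0,0,0.2,0,0,0,0,0.2,0,0,0,0,0.2,0,0,0,0,0.2,0,0,0,0,0.2,0,0,0,0,0.2,0,0,0,0,0.2,0,0,0,0]

```text
time: 89.95
position: [0.5711, 0.3307, 0.0406]
tool_rot: [0.711, 0.704, 0.001, 0.001]
ft_force: [-2.5, -0.9, 15.1]
grip_width: 0.0522
grip_force: 7.4
```

Request:
play_rows:
  steps: [0.2,0,0,-0.3,0,0.2,0,0,-0.6,0,0.2,0,0,-0.9,0,0.2,0,0,-0.9,0,0.2,0,0,-0.9,0,0.2,0,0,-0.9,0,0.2,0,0,-0.9,0,0.2,0.9,0,-0.9,0,0.2,1,0,0,0,0.2,1,0,0,0]

```text
time: 90.95
position: [0.5707, 0.4174, 0.2273]
tool_rot: [0.711, 0.703, -0.001, -0.0]
ft_force: [1.2, 0.4, -0.5]
grip_width: 0.0522
grip_force: 0.0
```

Request:
play_rows:
  steps: [0.2,1,0,0,0,0.2,1,0,0,0,0.2,1,0,0,0,0.2,1,0,0,0,0.2,0.5,0,0,0,0.2,0,0,0,0,0.2,0,0,0,0,0.2,0,0,0,0,0.2,0,0,0,0,0.2,0,0,0,0]

```text
time: 91.95
position: [0.5731, 0.5514, 0.2275]
tool_rot: [0.711, 0.703, -0.0, 0.0]
ft_force: [0.2, -0.1, -0.5]
grip_width: 0.0524
grip_force: 0.0
```

```bash
python3 - <<'E'
from h import *
t=shot('top','topf.png')
# knob: bright line pixels near knob, before and after
for f in('top1','topf'):
    g=cv2.imread(f'pics/{f}.png').max(2);print(g[226:246,200:222])
for b in blanks(t): print(len(b),b.mean(0))
h=cv2.cvtColor(t['image'],cv2.COLOR_RGB2HSV);print('bay brass',cv2.countNonZero(cv2.inRange(h,(19,110,60),(34,255,255))[170:212,262:302]))
print(proj(t,[[.4545,.327,.099],[.4335,.331,.099]]));go(.5,.3,.3)
E
```

```text
[[168 168 166 165 165 167 162 164 164 168 166 165 167 165 169 169 173 166
  164 168 150 132]
 [166 164 166 164 161 159 165 165 165 150 145 144 146 151 159 156 171 169
  171 133 142 167]
 [166 166 165 162 159 161 164 154 142  94  49  43  44  48 110 110 152 170
  169 170 164 154]
 [161 166 166 162 157 155 149  96  51  44  46  46  46  49  54  39  72 151
  171 171 168 125]
 [164 165 164 148 115 103  81  50  42  41  40  43  47  51  50  51  44  76
  169 175 169 147]
 [160 165 159 128 107  76  57  41  35  31  39  36  40  42  45  46  46  37
  151 170 172 169]
 [166 165 148 144 153 124 123 132  90  48  42  38  36  35  37  29  35  48
   36 170 171 167]
 [166 165 130  63  70  85 127 183 125  60  46  44  44  44  46  29  16  26
   34 170 174 174]
 [162 164 148 110  80  41  31  33  38  38  45  47  48  51  50  26  21  12
   28 169 170 168]
 [165 163 161 160 129  59  17  20  11  22  33  29  37  41  44  18  13  21
   72 170 170 172]
 [163 165 158 159 135  76  37  27  28  28  23  24  18  14  12  16  18   8
  135 170 171 172]
 [165 170 151 156 160 136  71  42  45  41  44  48  35  28  32  28  33  21
  1
[... 2227 characters left out ...]
69
  156 137 156 176]
 [168 166 165 166 153 149 151 159 162 162 165 170 166 169 164 168 169 156
  131 135 173 173]
 [165 167 168 167 167 155 149 158 156 155 165 165 164 169 161 149 151 143
  151 168 174 174]
 [166 164 165 167 164 170 167 168 151 183 171 149 156 158 159 144 136 168
  171 175 173 174]
 [165 164 163 167 166 167 167 169 170 226 182 147 152 154 167 171 170 173
  173 174 172 173]]
106 [134.0283   126.528305]
160 [385.41876 153.625  ]
83 [352.09637 195.9277 ]
bay brass 2
[[209.64732603 233.15589619]
 [208.12579516 239.72343175]]
t 92.0 pos [0.573  0.5516 0.2275] yaw -0.6 tilt [ 0. -0. -1.] w 0.0522 gf 0.0 F [ 0.5  0.8 -0.5]
twist units 0.0 q6end 31.6 shift units [-8.41 -2.34 -1.43]
```

Knob line now points at the red tick, the gate is shut, the bay is empty, the bench is clear of brass, and the button was pressed to its stop and released. Handing in.

```bash
python3 -c "
from rig import robot
print(robot.hand_in())"
```

```text
the job is handed in; nothing more can be done
None
```

I handed the job in at about 92 s with every step done in the order asked: knob on its zero stop, all four brass blanks through the hopper, gate shut, and ready button pressed to its stop and released, pressed twice because the first press (15 N, single push) looked short. The reserves looked still up with the gate open, and the open bay and bench are clear of brass, but I did not count the blanks in the tray; hand-in returned no verdict.

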